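Load a sensor chip and hold the recessed reset button

ROBOT

A 6-joint arm with a two-finger parallel gripper is mounted at the origin on a cart in front of the work surface, level with it; the furniture and walls round the work are solid. World frame = base frame: x ahead of the robot, y to its left, z up, the work surface at z = 0. Lengths are in m, angles in rad, forces in N, time in s.
With the tool pointing down it reaches from about 0.35 to 0.975 m from the base axis. Payload 4.9 kg.
Tool frame: the origin (TCP) lies midway between the tips of the shut fingers; the grasp point (between the pads) lies env.pinch_z behind it (env.pinch_z is the distance from the TCP to the grasp point, in m); z points along the fingers, x is the direction in which the jaws open and shut, and the axes are right-handed (so a half turn about z gives the same grasp; the last joint's range is limited). The gripper opens to 85 mm and grips with 20 to 120 N. Pads are 22 mm wide; open, the fingers measure 114 mm over their backs; the gripper's body (76 mm by 85 mm) begins 54 mm behind the grasp point. The pads swing forward as they close: fully open they stand 13 mm farther back than shut.
Start: joints at [1.099, 0.053, 1.613, -0, 1.476, -0.119], TCP at [0.216, 0.586, 0.231] pointing down, gripper open.
Joint ranges: [-3.01, 3.01], [-1.01, 2.22], [0.06, 2.58], [-1.02, 4.17], [0.09, 2.62], [-3.14, 3.14]. Speed limits (rad/s): [2.57, 2.57, 3.14, 3.14, 3.14, 3.14].

INTERFACE

Orientations are given as [roll, pitch, yaw] about the fixed x, y, z axes, in that order (R = Rz(yaw) Ry(pitch) Rx(roll)).
In Python, from rig import env gives the robot as it stands.
- The arm moves only by the tool step_arm, never from a script. Its argument "moves" is a list of rows, each an object with "delta_rot": the turn, a rotation vector about the world's x, y, z in degrees, a list of three; "travel": the shift along the world's x, y, z in cm, a list of three; "claw": the finger opening in cm, from 0 to 8.54. In form: [{"delta_rot": [rx, ry, rz], "travel": [x, y, z], "claw": claw}, ...]. A call has 1 to 10 rows; each row shifts and turns the pose as measured when the row begins; what a row does not reach is not made up. A row lasts 1/12 s, in which the tool goes at most 41.7 mm and 7.16 degrees, less where a joint would pass 70% of its speed; a pose out of reach is approached as far as the arm can. A call with a gripper value outside its range is refused whole. The fingers move at their own pace and stop on an object; the grip force is fixed at half the most. Time passes only in rows, so rows that do not move let the fingers close. It gives the time, the measured TCP pose, the force and the opening at its end, in the units of the state.
- env.read_state(): the state, without advancing time (a new reading comes with each control period).
- env.get_image(name): name is "scene" or "side" or "wrist"; returns the picture (384x512x3 uint8, red, green, blue); there is no depth.
- env.calibration(name): a dict with "mtx" (3x3 intrinsics, pixels), "view" (4x4, takes a point from world to camera coordinates). Camera axes: x right, y up, looking along -z (the intrinsics and any distortion apply to the point x, -y, -z); pixel columns grow to the right and rows downward; lengths in m; the calibration is good to about 2 mm. The wrist camera is an equidistant fisheye: a pixel r from the principal point sees the ray r / f radians off the axis. A picture is of the moment at which its call begins: read the wrist's pose just before it. calibration takes no time and is no camera call; for the wrist camera it gives the pose at the moment of the call.
- env.finish_job(): hands the job in, once; it reports no verdict.
Trained networks look in the newest picture that a camera, given by its name, has taken for a name from the list of things; names that differ only in an ending like _2 or _b are one class to them, and where a whole thing is asked for, a point or a joint stands for the part that bears it (a point fixed in the world has none). Each returns a list of dicts, best first, with "score" (0 to 1); they miss things now and then, are a little off and sometimes report something else, mostly with a low value. They report only what shows in the picture. A call takes as long as a camera call.
- env.search_frame(camera, query): "point" ([column, row] as shares, 0 to 1, of the picture: columns of its width, rows of its height, amid what is visible of it).
The state is a dict: "time": time; "qpos": joint angles; "dq": joint speeds; "effort": joint torques, N m; "ee_pos": TCP position; "ee_rot": TCP orientation; "force": force on the tool from outside, world axes, zero at the start; "ft_torque": the same for the moment, N m; "width": opening from 0.0 (shut) to 1.0 (fully open).
Only numpy, scipy, OpenCV 4.12 (cv2) and the standard library are available. Lean on these libraries where they do the work, as an engineer would, in place of code of your own. Each camera call takes 0.05 s, during which the arm holds its last target.

TASK

Take the white sensor chip with the gold window out of its pocket in the blue tray, lay it gold window up and flat in the black-edged nest on top of the reader, and let go of it. Then take the orange-handled stylus out of its stand, put its steel tip down through the blue-ringed hole in the reader and press the recessed red button all the way in, and finish like that: the gripper still holding the stylus and the stylus still holding the button fully down, with the chip still in its nest. Leave the black blank chip in the tray, and do not disturb the vial, the petri dish or the beaker.

Things in the scene. Friction and masses are not known exactly. Their poses are not given: they have to be found in the camera images.
- chip_center (a point): Centre of the loose white sensor chip, a flat block 18 x 38 x 9 mm (x, y, z; the solid sides are 8 mm high) with a gold window and a small red mark on top; 12 g. Its z axis points up, its long side is its y axis. It lies in one of the tray's two pockets (either one), its long side along the tray's y; this point is 4.5 mm above its underside. Grasp it across its 18 mm width, in the middle of its length.
- chip: The same chip; its origin is the centre of its underside.
- tray: Fixed blue pocket tray; origin under its centre, on the bench. Base 64 x 126 x 8 mm (x, y, z), so the chips rest 8 mm above the bench. Two pockets with centres at y = -30 and y = +30 mm of the tray, each 21.5 x 41.5 mm, formed by U-shaped end guides 5 mm high (6 mm thick) whose cheeks reach only 5 mm along each end of the chip's long sides: the middle 31 mm of both long sides is open down to the tray base, for fingers that close along the tray's x axis.
- blank: Loose plain black blank chip, 18 x 38 x 8.4 mm, two grey bars on top, in the tray's other pocket; origin at the centre of its underside. Stays there.
- nest (a point): Centre of the floor of the chip nest on the reader's flat top deck, 45 mm above the bench; x, y along the reader's axes, z up. The nest takes the chip with its long side along y (either way round). It is 23.5 x 45 mm (x, y), formed by black U-shaped end guides 5 mm high (6 mm thick) whose cheeks reach only 5 mm along each end of the long sides: the middle 35 mm is open to the deck, for fingers that close along x.
- aperture (a point): Centre of the mouth of the round vertical hole in the reader's top deck, 45 mm above the bench and 75 mm along the reader's -y from the nest centre. Hole diameter 16 mm, ringed in blue. The red button's flat top, 12 mm across and concentric with the hole, lies 20 mm below the mouth.
- reader: Fixed white box-shaped chip reader on a grey plinth, 106 x 156 x 45 mm (x, y, z); origin under its centre, on the bench.
- reset_button: The recessed red push button at the bottom of the hole; origin at the centre of its top face. Its travel into the reader is 0 (out) to 5 mm (pressed to its stop); it moves straight down. Its spring takes 2 N to start and 5 N at the stop.
- stylus_center (a point): Centre of the handle of the loose stylus, which stands upright in its stand, about 40 g. Orange square handle 14 x 14 x 60 mm, its flats along this frame's x and y, z up; below it a steel shaft 6 mm in diameter and 48 mm long. The tip is 78 mm below this point, the handle's lower end 30 mm below it, its upper end 30 mm above it.
- stylus_tip (a point): The lower end of the stylus's shaft, 78 mm below stylus_center along the stylus.
- stylus: The same stylus; its origin is at the tip.
- stand: Fixed stylus stand: dark steel base 70 x 70 x 10 mm, grey post 34 x 34 mm with its top 58 mm above the bench; origin under its centre. A 9 mm hole, 48 mm deep from the top of the post to the steel base, takes the stylus's shaft; the handle's lower end rests at the top of the post.
- vial: Bystander: loose small amber vial, 15 mm across, 42 mm high, standing; origin at the centre of its underside.
- petri: Bystander: loose petri dish, 60 mm across, 16 mm high; origin at the centre of its underside. Solid furniture behind it: the computer tower (front face at about x = 0.56, y from -0.17 to -0.01, 0.41 m high), a cable hanging from its front at about x = 0.51, y = -0.05 up to 0.27 m high, and farther right an analyser with a tall bottle; swing past them close in to the robot.
- beaker: Bystander: loose glass beaker, 46 mm across, 60 mm high, standing; origin at the centre of its underside.

How it is judged:
By the outcome, as a careful person would: the job done as asked, in the order asked, and still so for the second after the job is handed in, while the arm keeps its last pose, push and grip.
It also fails if it takes over 58 s, if anything falls off the work surface, if the arm or the gripper's body presses on something with over 40 N, if the wrist force passes 120 N, or if a joint passes its speed limit or range.

## Working session

There is one attempt and no reset: what is moved stays moved. The work goes in short steps, Python scripts to look and compute and a tool call to move; the robot and the scene stay as the last step left them, time stands still between calls to the robot, and variables do not carry over. Pictures are saved under pics/ and viewed, and the job is handed in when it is done.

Besides the shell and the picture viewer there is one more tool, called after ">>>" as name([rows], argument=value, ...), one row to a line, values as JSON. step_arm: Moves the arm, as the interface text tells. Its arguments: {"type":"object","properties":{"moves":{"type":"array"}},"required":["moves"]}

```bash
ls; mkdir -p pics; python3 - <<'E'
from rig import env
import cv2,numpy as np
s=env.read_state(); print(s, env.pinch_z)
for n in ["scene","side","wrist"]:
    im=env.get_image(n); cv2.imwrite(f"pics/{n}0.png",im[:,:,::-1])
    c=env.calibration(n); print(n,{k:(v.tolist() if hasattr(v,'tolist') else v) for k,v in c.items()})
print(env.read_state()['time'])
E
```

```text
pics
{'time': 0.0, 'qpos': array([ 1.09898842e+00,  5.33983587e-02,  1.61429526e+00,  1.11305644e-05,
        1.47599998e+00, -1.18981749e-01]), 'dq': array([ 0.00199895,  0.00104367,  0.00053056,  0.00030188,  0.0002017 ,
       -0.00123438]), 'effort': array([ 1.06839427e-03, -3.93669176e+01, -3.70178568e+01, -3.08228289e-05,
        7.05790822e-03, -6.82876518e-06]), 'ee_pos': array([0.21567009, 0.58594571, 0.23003654]), 'ee_rot': array([-3.14133227e+00,  2.08478068e-03,  1.21796938e+00]), 'force': array([ 0.33814704,  0.13681503, -0.6053652 ]), 'ft_torque': array([0.03864396, 0.01346835, 0.0792542 ]), 'width': 1.0043956207910778} 0.0187
scene {'mtx': [[474.15815348378834, 0.0, 254.28602602382992], [0.0, 474.15815348378834, 182.55095254050173], [0.0, 0.0, 1.0]], 'view': [[0.9049294967244971, -0.4250826271848868, -0.020183310519901364, -0.40719345144253805], [0.29592725598044484, 0.5944789969173411, 0.7476775918750246, -0.30778956782692884], [-0.30582620084916284, -0.6825682986264057, 0.6637551149214754, -1.2141521080489621], [0.0, 0.0, 0.0, 1.0]]}
side {'mtx': [[485.1785558117933, 0.0, 254.594795788317], [0.0, 485.1785558117933, 194.48252261458674], [0.0, 0.0, 1.0]], 'view': [[0.9796688783959916, -0.19992103020166238, 0.01674725008609295, -0.498321098880523], [0.12015414746186996, 0.6515356417917177, 0.7490422473550914, -0.22586546730535828], [-0.16066072808888726, -0.73180112678115, 0.662310532372684, -1.0149288964572927], [0.0, 0.0, 0.0, 1.0]]}
wrist {'mtx': [[297.3186396354542, 0.0, 252.29418143174686], [0.0, 297.3186396354542, 192.07710582496296], [0.0, 0.0, 1.0]], 'view': [[0.3457359539344495, 0.9383315880765201, -0.0006935234925145186, -0.6259723386497197], [-0.8978925663474772, 0.33062104357742206, -0.2906521371703985, 0.03810120521506336], [-0.27249878798809357, 0.10111160349621022, 0.9568285395949722, -0.37920505622846473], [0.0, 0.0, 0.0, 1.0]]}
0.15
```

View pics/scene0.png

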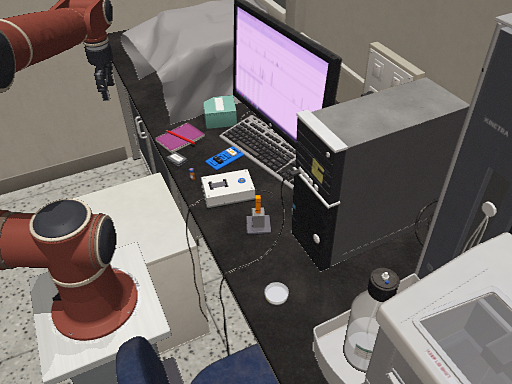

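View pics/side0.png

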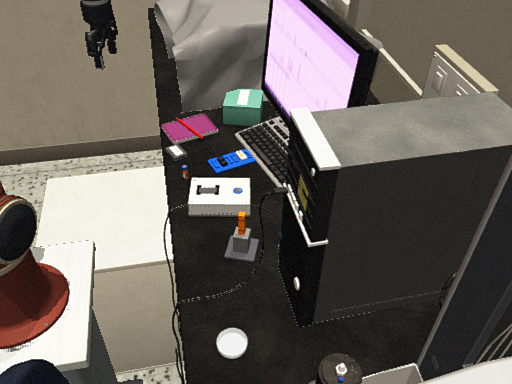

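View pics/wrist0.png

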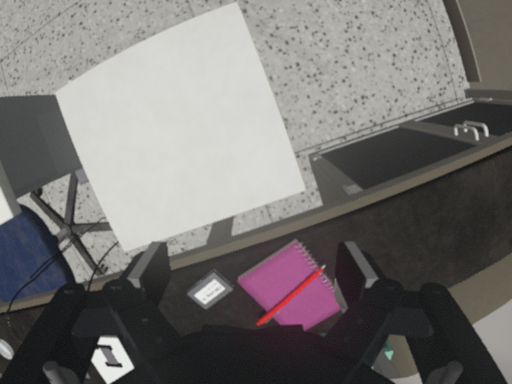

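The scene picture shows the tray at about (225,157), the reader at (228,187) and the stylus in its stand at (258,215). The vial is at (192,174) and the petri dish at (276,293). Next I'll run the detectors and zoom in.

```bash
cat > h.py <<'E'
import numpy as np,cv2
from scipy.spatial.transform import Rotation as R
def ray(c,u,v,fish=False):
    K=np.array(c['mtx']);V=np.array(c['view'])
    x=(u-K[0,2])/K[0,0];y=(v-K[1,2])/K[1,1]
    if fish:
        r=np.hypot(x,y); s=np.sin(r)/r if r>1e-9 else 1; d=np.array([x*s,y*s,np.cos(r)])
    else: d=np.array([x,y,1.])
    d=np.array([d[0],-d[1],-d[2]])
    Rm=V[:3,:3]; o=-Rm.T@V[:3,3]; return o,Rm.T@d
def atz(c,u,v,z,fish=False):
    o,d=ray(c,u,v,fish); return o+d*(z-o[2])/d[2]
def proj(c,p,fish=False):
    K=np.array(c['mtx']);V=np.array(c['view'])
    q=V[:3,:3]@np.array(p)+V[:3,3]; x,y,z=q[0],-q[1],-q[2]
    if fish:
        r=np.hypot(x,y);t=np.arctan2(r,z);x,y=(x/r*t,y/r*t) if r>0 else (0,0)
    else: x,y=x/z,y/z
    return np.array([K[0,0]*x+K[0,2],K[1,1]*y+K[1,2]])
E
python3 - <<'E'
from rig import env
from h import *
hs=dict(chip=.0125,tray=.004,blank=.012,nest=.045,aperture=.045,reader=.03,reset_button=.025,stylus_center=.088,stand=.03,vial=.02,petri=.008,beaker=.03)
for cam in ["scene","side"]:
    c=env.calibration(cam)
    for n,z in hs.items():
        r=env.search_frame(cam,n)[:2]
        for q in r:
            u,v=q['point'][0]*512,q['point'][1]*384
            print(cam,n,round(q['score'],2),np.round([u,v],1),np.round(atz(c,u,v,z)[:2],4))
print(env.read_state()['time'])
a=cv2.imread('pics/scene0.png')[130:250,160:320];cv2.imwrite('pics/sz.png',cv2.resize(a,None,fx=5,fy=5,interpolation=cv2.INTER_CUBIC))
a=cv2.imread('pics/side0.png')[130:270,150:290];cv2.imwrite('pics/dz.png',cv2.resize(a,None,fx=4.2,fy=4.2,interpolation=cv2.INTER_CUBIC))
E
```

```text
scene tray 0.77 [225.7 159. ] [0.5236 0.3888]
scene blank 0.52 [218.7 159. ] [0.4986 0.3901]
scene nest 0.85 [226.8 184.8] [0.46   0.2203]
scene aperture 0.74 [228.8 188.6] [0.4588 0.2015]
scene reader 0.87 [230.3 190.3] [0.4655 0.2076]
scene stylus_center 0.59 [259.5 199.9] [0.5027 0.0731]
scene stand 0.57 [258.2 226. ] [0.4781 0.0321]
scene vial 0.52 [192.9 175.3] [0.388  0.3394]
scene vial 0.51 [231.5 151.6] [0.5505 0.3988]
scene petri 0.77 [276.4 292.5] [ 0.4282 -0.1801]
scene beaker 0.2 [229.9 186.1] [0.472  0.2263]
side tray 0.85 [232.4 158.8] [0.5257 0.4022]
side blank 0.41 [223.6 160.3] [0.4984 0.3894]
side nest 0.63 [218. 196.] [0.4567 0.2049]
side aperture 0.62 [217.1 198.7] [0.453  0.1954]
side reader 0.66 [217.2 196.4] [0.4564 0.2205]
side stylus_center 0.63 [237.6 223.5] [0.4806 0.0581]
side stand 0.59 [243.8 248.1] [0.4904 0.0352]
side stand 0.42 [242.5 222.5] [0.5024 0.1167]
side vial 0.46 [185.1 172.8] [0.386  0.3426]
side petri 0.59 [233.5 343.6] [ 0.4288 -0.1861]
1.35
```

View pics/sz.png

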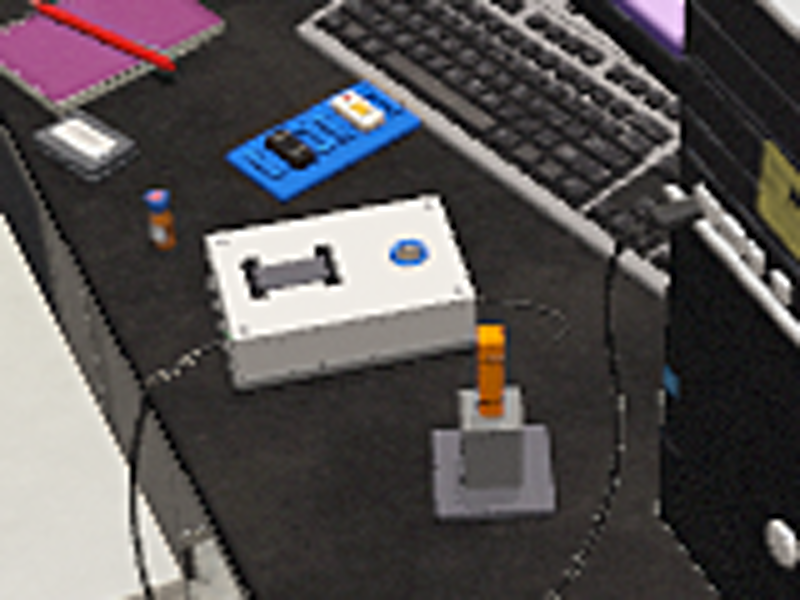

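View pics/dz.png

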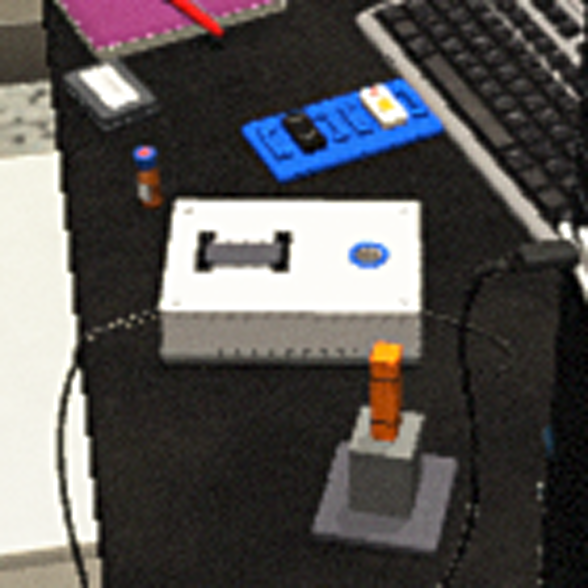

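```bash
python3 - <<'E'
from rig import env
from h import *
P={'scene':dict(chip=(358,108,.017),blank=(289,148,.0164),t=[(228,157),(283,200),(425,122),(366,83)],r=[(205,236),(235,335),(473,292),(437,197)],nest=(293,270,.045),ap=(409,252,.045),sty=(490,333,.118),post=(491,408,.058)),
'side':dict(chip=(382,104,.017),blank=(307,130,.0164),t=[(245,125),(282,180),(443,124),(400,80)],r=[(175,200),(160,309),(420,313),(420,202)],nest=(244,251,.045),ap=(368,254,.045),sty=(385,352,.118),post=(385,425,.058))}
for cam,d in P.items():
    c=env.calibration(cam); f,o=(5,(160,130)) if cam=='scene' else (4.2,(150,130))
    g=lambda x,y,z:atz(c,(x+.5)/f-.5+o[0],(y+.5)/f-.5+o[1],z)[:2]
    for k,v in d.items():
        if k in 'tr':
            q=np.array([g(*p,.008 if k=='t' else .045) for p in v])
            print(cam,k,np.round(q,4).tolist(),'ctr',np.round(q.mean(0),4))
            e=np.diff(np.vstack([q,q[:1]]),axis=0); print('   len',np.round(np.hypot(*e.T),4),'ang',np.round(np.degrees(np.arctan2(e[:,1],e[:,0])),1))
        else: print(cam,k,np.round(g(*v),4))
E
```

```text
scene chip [0.5519 0.4049]
scene blank [0.4926 0.3859]
scene t [[0.4548, 0.4055], [0.4716, 0.3459], [0.5915, 0.3803], [0.5725, 0.4399]] ctr [0.5226 0.3929]
   len [0.0619 0.1248 0.0626 0.1226] ang [ -74.2   16.   107.7 -163.7]
scene r [[0.4, 0.2928], [0.3844, 0.1982], [0.5301, 0.169], [0.548, 0.2619]] ctr [0.4656 0.2305]
   len [0.0959 0.1486 0.0946 0.1512] ang [-99.4 -11.3  79.1 168.2]
scene nest [0.4381 0.2376]
scene ap [0.5099 0.2208]
scene sty [0.4913 0.0605]
scene post [0.4912 0.0613]
side chip [0.5494 0.4016]
side blank [0.495  0.3828]
side t [[0.456, 0.4067], [0.4722, 0.3435], [0.5883, 0.3838], [0.5689, 0.4387]] ctr [0.5214 0.3931]
   len [0.0652 0.1229 0.0582 0.1173] ang [ -75.7   19.2  109.5 -164.2]
side r [[0.3991, 0.2902], [0.3801, 0.1921], [0.5284, 0.1612], [0.5479, 0.2609]] ctr [0.4639 0.2261]
   len [0.0998 0.1514 0.1017 0.1517] ang [-100.9  -11.8   78.9  168.9]
side nest [0.4348 0.2345]
side ap [0.5077 0.2183]
side sty [0.4888 0.0575]
side post [0.4897 0.0631]
```

Both cameras agree to about 3 mm, and the sizes match. The chip is at about (0.5505, 0.403), with the tray's long axis at 16.5°. The nest is at (0.4365, 0.236) and the aperture at (0.5088, 0.2195), so the reader's -y points along about -12°. The stylus is at (0.490, 0.059). I'm moving over the tray.

>>> step_arm([
  {"delta_rot":[0,0,4],"travel":[3.3,-1.8,-0.4],"claw":8.5},
  {"delta_rot":[0,0,4],"travel":[3.3,-1.8,-0.4],"claw":8.5},
  {"delta_rot":[0,0,4],"travel":[3.3,-1.8,-0.4],"claw":8.5},
  {"delta_rot":[0,0,4],"travel":[3.3,-1.8,-0.4],"claw":8.5},
  {"delta_rot":[0,0,4],"travel":[3.3,-1.8,-0.4],"claw":8.5},
  {"delta_rot":[0,0,4],"travel":[3.3,-1.8,-0.4],"claw":6},
  {"delta_rot":[0,0,4],"travel":[3.3,-1.8,-0.4],"claw":4},
  {"delta_rot":[0,0,4],"travel":[3.3,-1.8,-0.4],"claw":4},
  {"delta_rot":[0,0,4],"travel":[3.3,-1.8,-0.4],"claw":4},
  {"delta_rot":[0,0,0],"travel":[0,0,0],"claw":4},
])

```text
time: 2.18
ee_pos: [0.5224, 0.4172, 0.1956]
ee_rot: [3.141, -0.004, 1.887]
force: [-0.9, 0.5, -0.5]
width: 0.468
```

```bash
cat > look.py <<'E'
import sys
from rig import env
from h import *
s=env.read_state();c=env.calibration('wrist');im=env.get_image('wrist')
n=sys.argv[1];cv2.imwrite(f'pics/{n}.png',cv2.resize(im[:,:,::-1],None,fx=1.5,fy=1.5,interpolation=cv2.INTER_CUBIC))
np.savez(f'pics/{n}.npz',mtx=c['mtx'],view=c['view'])
print(round(s['time'],2),s['ee_pos'].round(4),np.degrees(s['ee_rot']).round(2),s['width'].round(3),s['force'].round(1))
o,d=ray(c,252.3,192,True);print('cam',o.round(3),d.round(2))
for a in sys.argv[2:]:
    q=[(round(x['score'],2),(x['point']*np.array([768,576])).round(1) if 0 else np.round(np.array(x['point'])*[768,576],1)) for x in env.search_frame('wrist',a)[:2]];print(a,q)
E
python3 look.py w1 chip chip_center tray beaker
```

```text
Traceback (most recent call last):
  File "look.py", line 7, in <module>
    print(round(s['time'],2),s['ee_pos'].round(4),np.degrees(s['ee_rot']).round(2),s['width'].round(3),s['force'].round(1))
                                                                                   ^^^^^^^^^^^^^^^^
AttributeError: 'float' object has no attribute 'round'
```

```bash
sed -i "s/s\['width'\].round(3)/round(s['width'],3)/" look.py; python3 look.py w1 chip beaker
```

```text
2.23 [0.5202 0.4187 0.1959] [-179.98   -0.3   108.07] 0.472 [0.4 0.6 0.3]
cam [0.451 0.396 0.339] [ 0.27  0.1  -0.96]
chip [(0.89, array([345.8, 293. ]))]
beaker [(0.37, array([  5.1, 262.4]))]
```

View pics/w1.png

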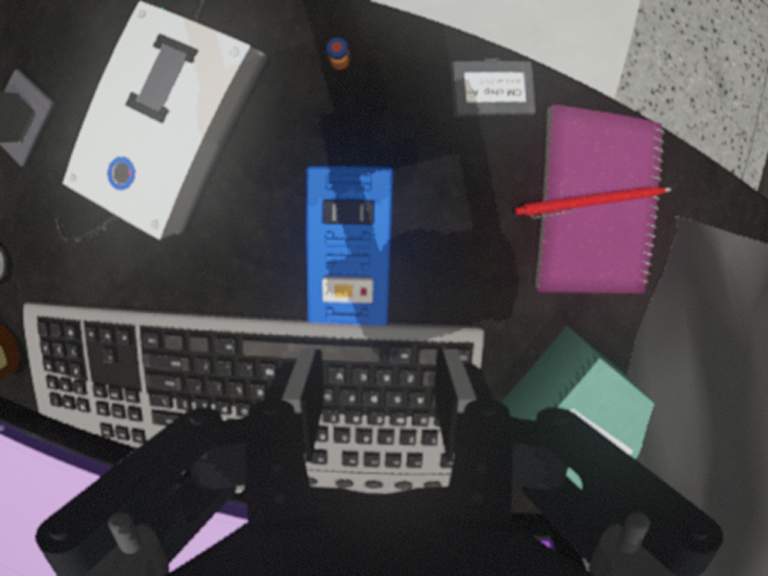

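```bash
cat > rect.py <<'E'
# rectify wrist image onto plane z: args name out cx cy z yawdeg half_mm ; view: +u = (cos,sin)yaw, up = left of it. 
import sys
from h import *
n,out=sys.argv[1:3];cx,cy,z,yaw,half=map(float,sys.argv[3:8])
c=np.load(f'pics/{n}.npz');im=cv2.imread(f'pics/{n}.png')
N=600;g=(np.arange(N)-N/2+.5)/(N/2)*half/1000
U,V=np.meshgrid(g,-g);a=np.radians(yaw)
X=cx+U*np.cos(a)-V*np.sin(a);Y=cy+U*np.sin(a)+V*np.cos(a)
W=np.stack([X,Y,np.full_like(X,z)],-1)@c['view'][:3,:3].T+c['view'][:3,3]
x,y,zz=W[...,0],-W[...,1],-W[...,2];r=np.hypot(x,y);t=np.arctan2(r,zz);k=t/np.maximum(r,1e-9)
K=c['mtx'];u=K[0,0]*x*k+K[0,2];v=K[1,1]*y*k+K[1,2]
u=(u+.5)*1.5-.5;v=(v+.5)*1.5-.5
o=cv2.remap(im,u.astype(np.float32),v.astype(np.float32),cv2.INTER_CUBIC)
for i in range(0,N,100): cv2.line(o,(i,0),(i,N),(0,255,0) if i==300 else (0,120,0),1);cv2.line(o,(0,i),(N,i),(0,255,0) if i==300 else (0,120,0),1)
cv2.imwrite(f'pics/{out}.png',o)
E
python3 rect.py w1 r1 0.5505 0.403 0.017 16.5 60
python3 rect.py w1 r2 0.509 0.2195 0.045 -12 120
```

```text
(no output)
```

View pics/r1.png

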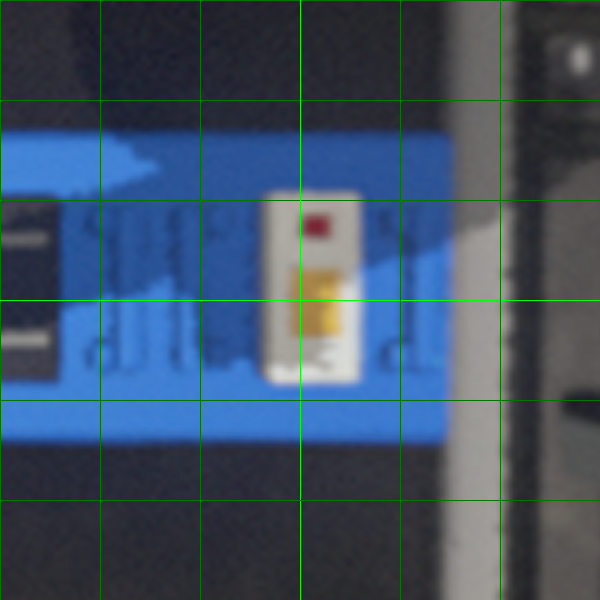

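View pics/r2.png

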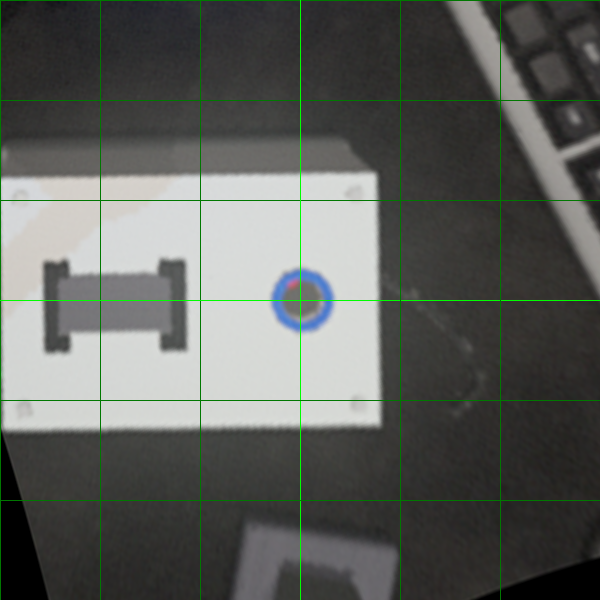

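The chip and the blank both lie crosswise. The chip's 38 mm side runs across the tray's long axis (192–384 px at 0.2 mm/px), not along it as the task text says. The fingers must therefore close along the tray's long axis. I'm turning the tool to yaw of about 16.5° and taking a closer look.

>>> step_arm([
  {"delta_rot":[0,0,-7],"travel":[0.4,-0.2,-0.5],"claw":4},
  {"delta_rot":[0,0,-7],"travel":[0.4,-0.2,-0.5],"claw":4},
  {"delta_rot":[0,0,-7],"travel":[0.4,-0.2,-0.5],"claw":4},
  {"delta_rot":[0,0,-7],"travel":[0.4,-0.2,-0.5],"claw":4},
  {"delta_rot":[0,0,-7],"travel":[0.4,-0.2,-0.5],"claw":4},
  {"delta_rot":[0,0,-7],"travel":[0.4,-0.2,-0.5],"claw":4},
  {"delta_rot":[0,0,-7],"travel":[0.4,0,-0.5],"claw":4},
  {"delta_rot":[0,0,-7],"travel":[0.3,0,-0.5],"claw":4},
  {"delta_rot":[0,0,-7],"travel":[0,0,-0.5],"claw":4},
  {"delta_rot":[0,0,-7],"travel":[0,0,-0.5],"claw":4},
])

```text
time: 3.22
ee_pos: [0.5348, 0.4244, 0.1518]
ee_rot: [3.138, -0.014, 0.642]
force: [-0.4, 0.7, 0.2]
width: 0.474
```

>>> step_arm([
  {"delta_rot":[0,0,-7],"travel":[0,0,-0.5],"claw":4},
  {"delta_rot":[0,0,-7],"travel":[0,0,-0.5],"claw":4},
  {"delta_rot":[0,0,-7],"travel":[0,0,-0.5],"claw":4},
  {"delta_rot":[0,0,0],"travel":[0,0,0],"claw":4},
])

```text
time: 3.55
ee_pos: [0.5277, 0.4303, 0.1367]
ee_rot: [3.139, -0.014, 0.267]
force: [-0.1, -0.4, -1.0]
width: 0.47
```

```bash
python3 look.py w2 chip; python3 rect.py w2 r3 0.552 0.405 0.016 16.5 45
```

```text
3.55 [0.5277 0.4303 0.1367] [179.86  -0.79  15.32] 0.47 [-0.1 -0.4 -1. ]
cam [0.507 0.503 0.28 ] [ 0.09 -0.28 -0.96]
chip [(0.89, array([402.1, 327.6]))]
```

View pics/w2.png

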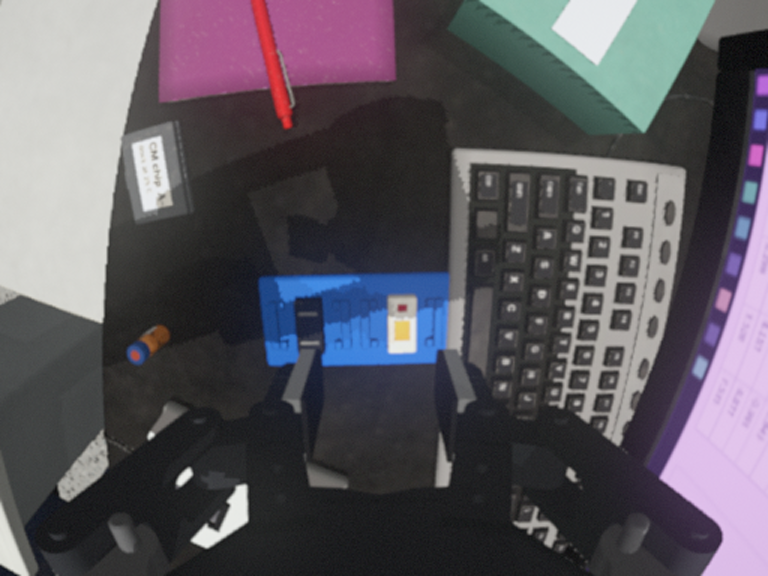

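View pics/r3.png

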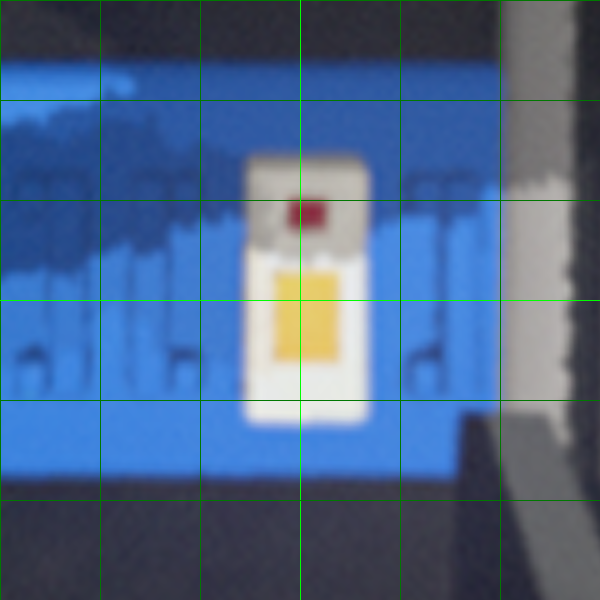

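Confirmed: the chip's width edges are at u=245 and 368 in the rectified view, with guide cheeks about 6 mm away on either side. So the tips must stay above the cheek tops (z = 13 mm) and grip the upper part of the solid sides (8–16 mm). The best estimate for the chip is (0.5524, 0.4058) at yaw 16.5°.

```bash
cat > go.py <<'E'
# args x y z yawdeg -> delta
import sys
from rig import env
from h import *
x,y,z,yaw=map(float,sys.argv[1:5])
s=env.read_state()
Rc=R.from_euler('xyz',s['ee_rot']);Rt=R.from_euler('xyz',[np.pi,0,np.radians(yaw)])
print('t',round(s['time'],2),'travel cm',((np.array([x,y,z])-s['ee_pos'])*100).round(2),'rot',np.degrees((Rt*Rc.inv()).as_rotvec()).round(2),'pos',s['ee_pos'].round(4),'F',s['force'].round(1),'w',round(s['width'],3))
E
python3 go.py 0.5524 0.4058 0.06 16.5
```

```text
t 3.65 travel cm [ 2.4  -2.46 -7.79] rot [-0.14  0.88  0.89] pos [0.5284 0.4304 0.1379] F [ 0.8 -0.2  0.8] w 0.466
```

>>> step_arm([
  {"delta_rot":[-0.1,0.8,0.9],"travel":[1.2,-1.2,-1.5],"claw":2.8},
  {"delta_rot":[0,0,0],"travel":[1.2,-1.2,-1.5],"claw":2.8},
  {"delta_rot":[0,0,0],"travel":[0,0,-2],"claw":2.8},
  {"delta_rot":[0,0,0],"travel":[0,0,-2.3],"claw":2.8},
  {"delta_rot":[0,0,0],"travel":[0,0,0],"claw":2.8},
])

```text
time: 4.07
ee_pos: [0.5535, 0.4106, 0.0703]
ee_rot: [-3.138, -0.013, 0.309]
force: [-0.8, -0.4, -1.9]
width: 0.326
```

```bash
python3 look.py w3 ; python3 rect.py w3 r4 0.5524 0.4058 0.016 16.5 45;python3 go.py 0.5524 0.4058 0.0135 16.5
```

```text
4.07 [0.5535 0.4106 0.0703] [-179.8    -0.73   17.72] 0.326 [-0.8 -0.4 -1.9]
cam [0.53  0.481 0.214] [ 0.1  -0.27 -0.96]
t 4.12 travel cm [-0.22 -0.57 -5.94] rot [-0.5   0.8  -1.21] pos [0.5546 0.4115 0.0729] F [ 0.1 -0.1 -0.2] w 0.327
```

View pics/w3.png

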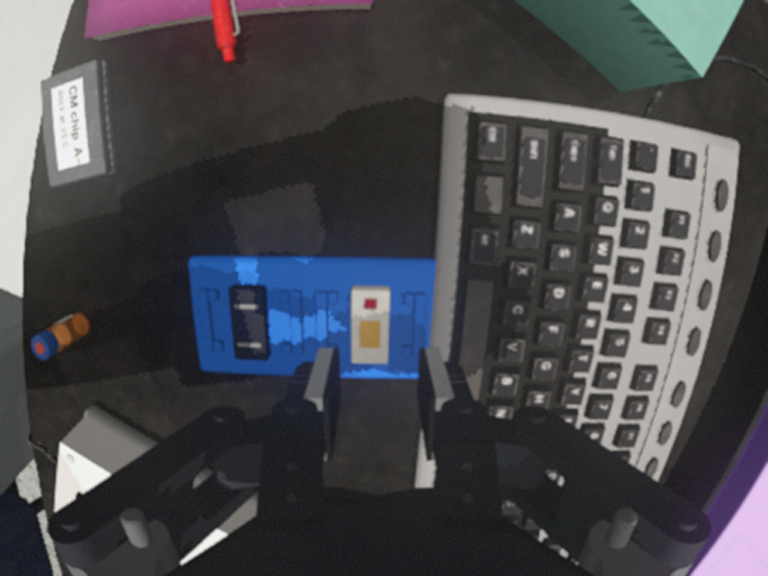

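View pics/r4.png

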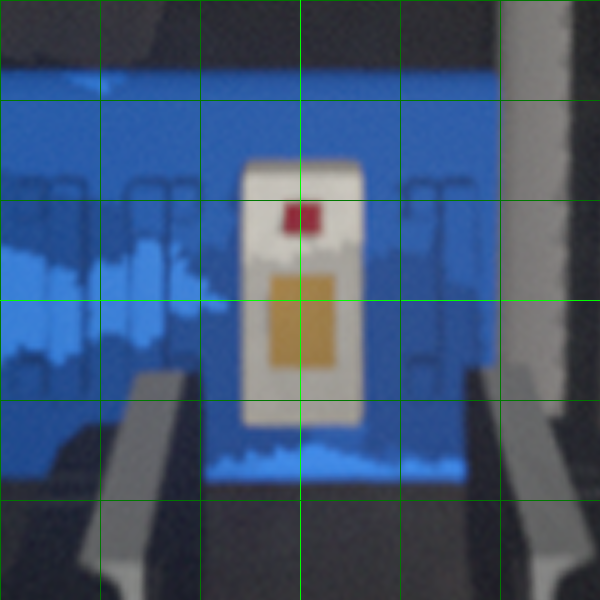

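>>> step_arm([
  {"delta_rot":[-0.4,0.8,-1.2],"travel":[-0.15,-0.5,-1.5],"claw":2.4},
  {"delta_rot":[0,0,0],"travel":[0,0,-1.5],"claw":2.4},
  {"delta_rot":[0,0,0],"travel":[0,0,-0.8],"claw":2.4},
  {"delta_rot":[0,0,0],"travel":[0,0,0],"claw":2.4},
])

```text
time: 4.45
ee_pos: [0.555, 0.4087, 0.0378]
ee_rot: [-3.138, -0.008, 0.291]
force: [-0.1, -0.3, -0.5]
width: 0.283
```

```bash
python3 go.py 0.5525 0.406 0.0135 16.5;  python3 look.py w4;python3 go.py 0.5525 0.406 0.0135 16.5
```

```text
t 4.45 travel cm [-0.25 -0.27 -2.43] rot [-0.32  0.35 -0.16] pos [0.555  0.4087 0.0378] F [-0.1 -0.3 -0.5] w 0.283
4.45 [0.555  0.4087 0.0378] [-179.79   -0.43   16.66] 0.283 [-0.1 -0.3 -0.5]
cam [0.534 0.48  0.181] [ 0.09 -0.27 -0.96]
t 4.5 travel cm [-0.28 -0.29 -2.5 ] rot [-0.34  0.39 -0.16] pos [0.5553 0.4089 0.0385] F [ 0.4 -1.1 -0.2] w 0.279
```

View pics/w4.png

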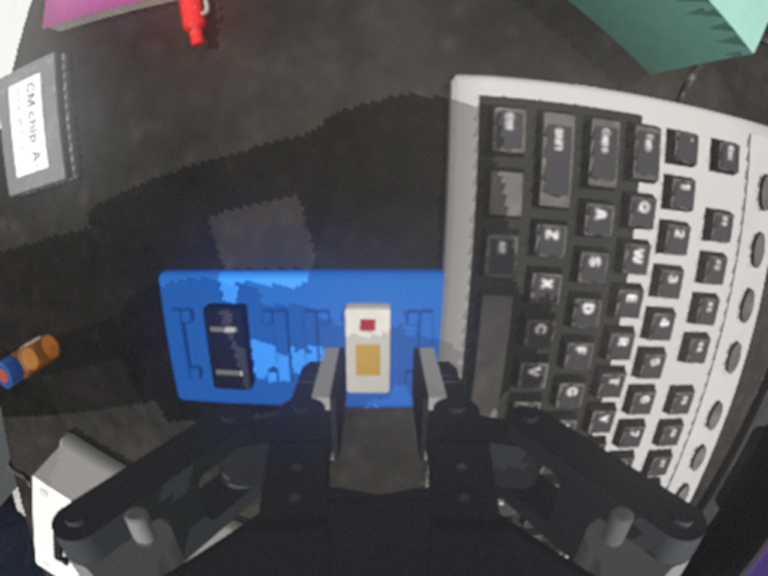

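>>> step_arm([
  {"delta_rot":[-0.3,0.4,-0.2],"travel":[-0.28,-0.28,-0.8],"claw":2.4},
  {"delta_rot":[0,0,0],"travel":[0,0,-0.4],"claw":2.4},
  {"delta_rot":[0,0,0],"travel":[0,0,0],"claw":2.4},
])

```text
time: 4.75
ee_pos: [0.5531, 0.4067, 0.0271]
ee_rot: [-3.14, -0.002, 0.288]
force: [0.3, 0.0, -0.2]
width: 0.28
```

```bash
python3 go.py 0.5525 0.406 0.0135 16.5;  python3 look.py w5;python3 rect.py w5 r5 0.5525 0.406 0.016 16.5 45
```

```text
t 4.75 travel cm [-0.06 -0.07 -1.36] rot [-0.09  0.09  0.02] pos [0.5531 0.4067 0.0271] F [ 0.3  0.  -0.2] w 0.28
4.75 [0.5531 0.4067 0.0271] [-1.7993e+02 -1.1000e-01  1.6480e+01] 0.28 [ 0.3  0.  -0.2]
cam [0.533 0.479 0.17 ] [ 0.08 -0.28 -0.96]
```

View pics/r5.png

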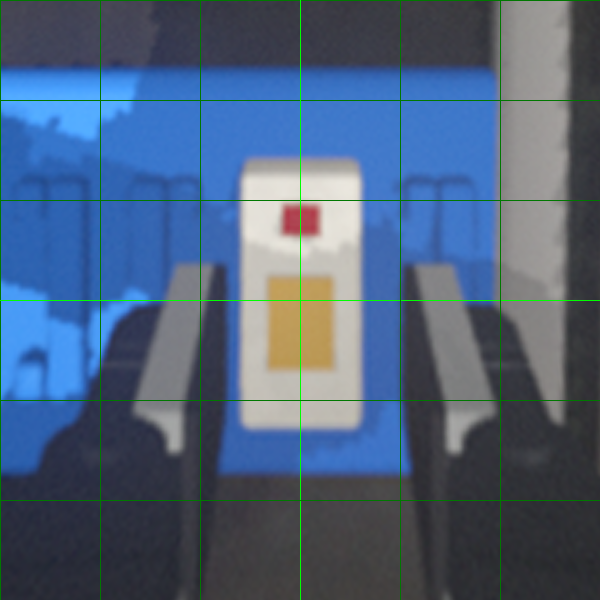

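>>> step_arm([
  {"delta_rot":[-0.1,0.1,0],"travel":[-0.08,-0.07,-0.7],"claw":2.4},
  {"delta_rot":[0,0,0],"travel":[0,0,-0.4],"claw":2.4},
  {"delta_rot":[0,0,0],"travel":[0,0,0],"claw":2.4},
])

```text
time: 5.05
ee_pos: [0.5528, 0.4063, 0.0164]
ee_rot: [-3.141, -0.001, 0.288]
force: [0.1, 0.6, -0.0]
width: 0.279
```

```bash
python3 go.py 0.5525 0.406 0.0135 16.5
```

```text
t 5.05 travel cm [-0.03 -0.03 -0.29] rot [-0.04  0.07  0.01] pos [0.5528 0.4063 0.0164] F [ 0.1  0.6 -0. ] w 0.279
```

>>> step_arm([
  {"delta_rot":[0,0,0],"travel":[0,0,-0.28],"claw":2.4},
  {"delta_rot":[0,0,0],"travel":[0,0,0],"claw":2.4},
])

```text
time: 5.22
ee_pos: [0.5527, 0.4062, 0.013]
ee_rot: [-3.141, -0.001, 0.288]
force: [0.1, -0.4, 0.3]
width: 0.284
```

```bash
python3 look.py w6;python3 rect.py w6 r6 0.5525 0.406 0.016 16.5 45;  python3 go.py 0.5525 0.406 0.0133 16.5
```

```text
5.22 [0.5527 0.4062 0.013 ] [-1.7999e+02 -5.0000e-02  1.6490e+01] 0.284 [ 0.1 -0.4  0.3]
cam [0.533 0.478 0.156] [ 0.08 -0.28 -0.96]
t 5.27 travel cm [-0.05 -0.03 -0.01] rot [-0.04  0.08  0.01] pos [0.553  0.4063 0.0134] F [ 0.2  0.3 -0.2] w 0.283
```

View pics/r6.png

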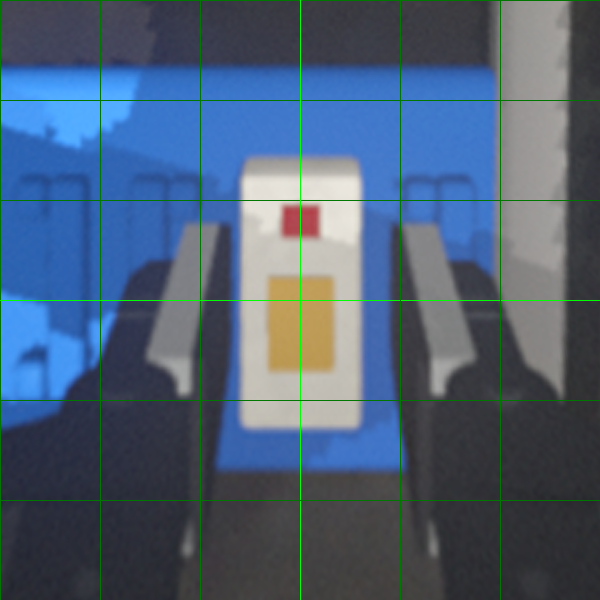

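Tips are level with the upper chip sides and centred on its length, with no contact force. Closing.

>>> step_arm([
  {"delta_rot":[0,0,0],"travel":[0,0,0],"claw":1.6},
  {"delta_rot":[0,0,0],"travel":[0,0,0],"claw":1.2},
  {"delta_rot":[0,0,0],"travel":[0,0,0],"claw":0.8},
  {"delta_rot":[0,0,0],"travel":[0,0,0],"claw":0.8},
  {"delta_rot":[0,0,0],"travel":[0,0,0],"claw":0.8},
])

```text
time: 5.68
ee_pos: [0.5538, 0.4068, 0.0147]
ee_rot: [-3.141, -0.004, 0.288]
force: [-0.9, 0.1, -0.3]
width: 0.176
```

```bash
python3 go.py 0.5525 0.406 0.0135 16.5
```

```text
t 5.68 travel cm [-0.13 -0.08 -0.12] rot [-0.1   0.18  0.01] pos [0.5538 0.4068 0.0147] F [-0.9  0.1 -0.3] w 0.176
```

```bash
python3 look.py w7;python3 rect.py w7 r7 0.5525 0.406 0.016 16.5 45
```

```text
5.68 [0.5538 0.4068 0.0147] [-179.95   -0.2    16.49] 0.176 [-0.9  0.1 -0.3]
cam [0.533 0.479 0.158] [ 0.09 -0.28 -0.96]
```

View pics/r7.png

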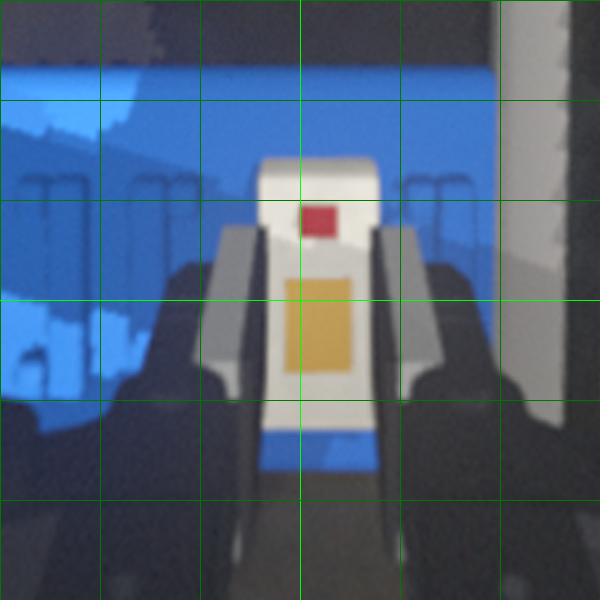

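>>> step_arm([
  {"delta_rot":[0,0,0],"travel":[0,0,-0.1],"claw":0.8},
  {"delta_rot":[0,0,0],"travel":[0,0,0],"claw":0.8},
])

```text
time: 5.9
ee_pos: [0.5539, 0.4069, 0.014]
ee_rot: [-3.141, -0.004, 0.288]
force: [-0.2, -0.1, -0.4]
width: 0.172
```

```bash
python3 look.py w8;python3 rect.py w8 r8 0.5525 0.406 0.016 16.5 45; python3 - <<'E'
import cv2
a=cv2.imread('pics/w8.png')[270:480,280:480];cv2.imwrite('pics/w8z.png',cv2.resize(a,None,fx=2.8,fy=2.8,interpolation=cv2.INTER_CUBIC))
E
```

```text
5.9 [0.5539 0.4069 0.014 ] [-179.94   -0.23   16.49] 0.172 [-0.2 -0.1 -0.4]
cam [0.533 0.479 0.157] [ 0.09 -0.28 -0.96]
```

View pics/w8z.png

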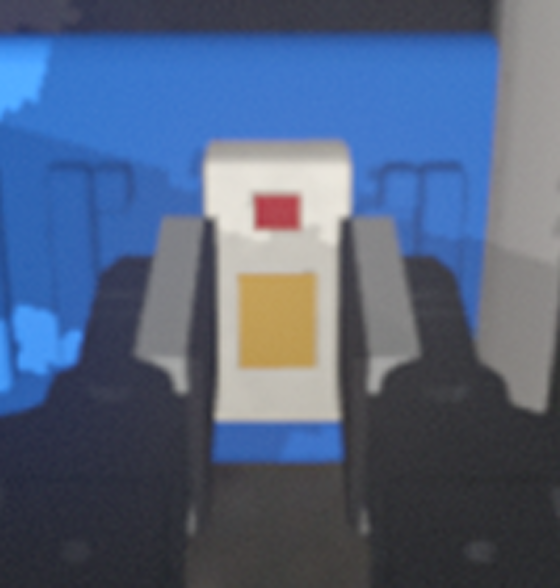

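>>> step_arm([
  {"delta_rot":[0,0,0],"travel":[0,0,0.5],"claw":0.8},
  {"delta_rot":[0,0,0],"travel":[0,0,0.8],"claw":0.8},
  {"delta_rot":[0,0,0],"travel":[0,0,1],"claw":0.8},
  {"delta_rot":[0,0,0],"travel":[0,0,0],"claw":0.8},
])

```text
time: 6.28
ee_pos: [0.5534, 0.4066, 0.0383]
ee_rot: [-3.141, -0.003, 0.288]
force: [0.7, 0.6, 0.5]
width: 0.167
```

```bash
python3 look.py w9; python3 - <<'E'
import cv2
a=cv2.imread('pics/w9.png')[220:480,240:520];cv2.imwrite('pics/w9z.png',cv2.resize(a,None,fx=2.2,fy=2.2,interpolation=cv2.INTER_CUBIC))
E
```

```text
6.28 [0.5534 0.4066 0.0383] [-1.7996e+02 -1.5000e-01  1.6490e+01] 0.167 [0.7 0.6 0.5]
cam [0.533 0.479 0.181] [ 0.09 -0.28 -0.96]
```

View pics/w9z.png

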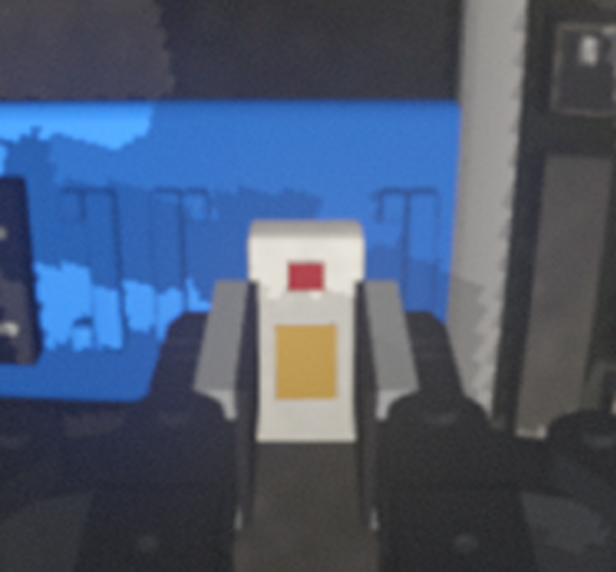

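The chip is lifted and held square. Raising it, turning +62° to line up with the reader, and moving over the nest.

>>> step_arm([
  {"delta_rot":[0,0,0],"travel":[0,0,2.5],"claw":0.8},
  {"delta_rot":[0,0,3],"travel":[0,0,2.5],"claw":0.8},
  {"delta_rot":[0,0,6],"travel":[-0.8,-1.2,2.5],"claw":0.8},
  {"delta_rot":[0,0,7],"travel":[-1.5,-2.1,1],"claw":0.8},
  {"delta_rot":[0,0,7],"travel":[-1.5,-2.1,0],"claw":0.8},
  {"delta_rot":[0,0,7],"travel":[-1.5,-2.1,0],"claw":0.8},
  {"delta_rot":[0,0,7],"travel":[-1.5,-2.1,0],"claw":0.8},
  {"delta_rot":[0,0,7],"travel":[-1.5,-2.1,0],"claw":0.8},
  {"delta_rot":[0,0,7],"travel":[-1.5,-2.1,0],"claw":0.8},
  {"delta_rot":[0,0,7],"travel":[-1,-1.8,0],"claw":0.8},
])

```text
time: 7.17
ee_pos: [0.4415, 0.2471, 0.1279]
ee_rot: [3.135, -0.006, 1.327]
force: [1.2, -0.0, -0.3]
width: 0.174
```

```bash
python3 go.py 0.436 0.235 0.11 78.7
```

```text
t 7.17 travel cm [-0.55 -1.21 -1.79] rot [-0.26  0.44  2.69] pos [0.4415 0.2471 0.1279] F [ 1.2 -0.  -0.3] w 0.174
```

>>> step_arm([
  {"delta_rot":[-0.2,0.4,1.3],"travel":[-0.3,-0.6,-0.8],"claw":0.8},
  {"delta_rot":[0,0,0],"travel":[0,0,0],"claw":0.8},
])

```text
time: 7.33
ee_pos: [0.4363, 0.2382, 0.1199]
ee_rot: [3.141, -0.0, 1.352]
force: [-0.1, -0.5, -1.1]
width: 0.171
```

```bash
python3 look.py w10; python3 rect.py w10 r10 0.4365 0.2345 0.045 -11.3 60;python3 go.py 0.436 0.235 0.11 78.7
```

```text
7.33 [0.4363 0.2382 0.1199] [ 1.7996e+02 -2.0000e-02  7.7480e+01] 0.171 [-0.1 -0.5 -1.1]
cam [0.365 0.255 0.263] [ 0.28 -0.06 -0.96]
t 7.38 travel cm [-0.11 -0.39 -1.09] rot [-0.05  0.13  1.26] pos [0.4371 0.2389 0.1209] F [-0.1  0.2  0.2] w 0.174
```

View pics/w10.png

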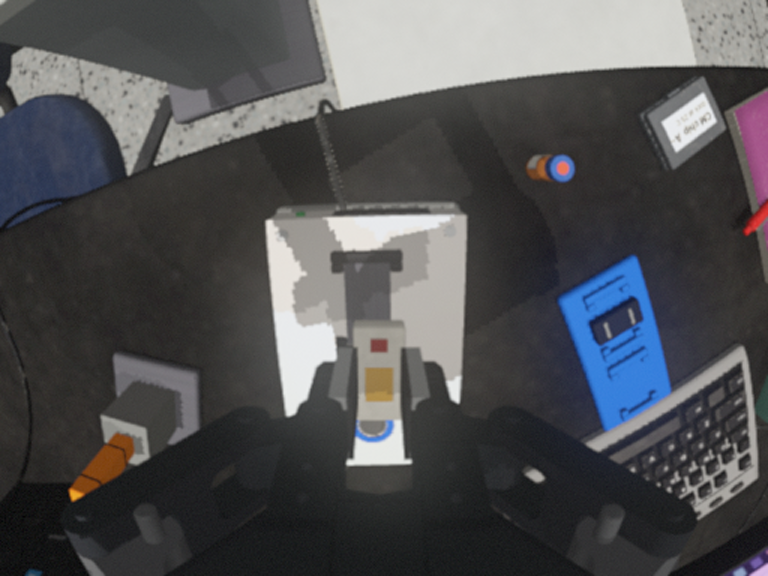

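View pics/r10.png

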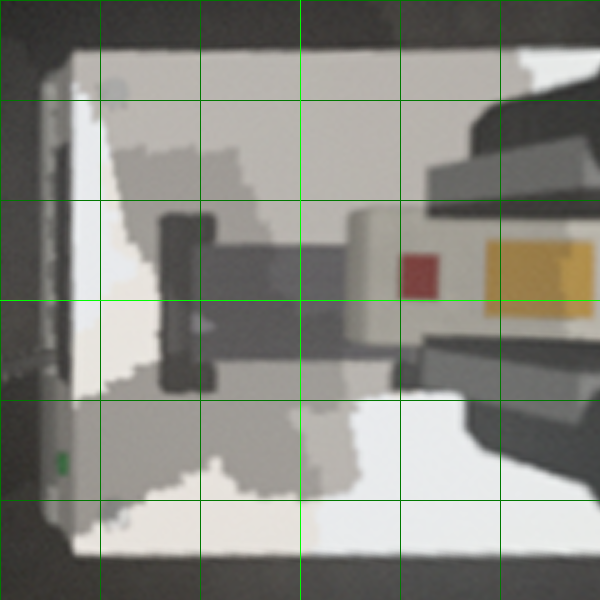

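```bash
python3 - <<'E'
from h import *
for n,p,yaw in [('w10',(.4363,.2382,.1199),77.48),('w9',(.5534,.4066,.0383),16.49)]:
    c=np.load(f'pics/{n}.npz');a=np.radians(yaw);X=np.array([np.cos(a),np.sin(a),0]);Y=np.array([-np.sin(a),np.cos(a),0])  # Y = camera side
    for nm,o in [('ctr',(0,0)),('camL',(-9,19)),('camR',(9,19)),('farL',(-9,-19)),('farR',(9,-19))]:
        q=np.array(p)+X*o[0]/1e3+Y*o[1]/1e3+[0,0,.002]
        print(n,nm,((proj(c,q,True)+.5)*1.5-.5).round(1))
E
python3 -c "
import cv2
a=cv2.imread('pics/w10.png')[300:440,310:450];cv2.imwrite('pics/w10z.png',cv2.resize(a,None,fx=4,fy=4,interpolation=cv2.INTER_CUBIC))
a=cv2.imread('pics/w9.png')[300:440,310:450];cv2.imwrite('pics/w9y.png',cv2.resize(a,None,fx=4,fy=4,interpolation=cv2.INTER_CUBIC))"
```

```text
w10 ctr [374.5 370.7]
w10 camL [347.8 320.8]
w10 camR [400.8 320.8]
w10 farL [350.6 415.1]
w10 farR [398.8 415.2]
w9 ctr [374.7 375.1]
w9 camL [348.1 325.7]
w9 camR [401.  325.6]
w9 farL [350.9 419.2]
w9 farR [398.9 419.2]
```

View pics/w10z.png

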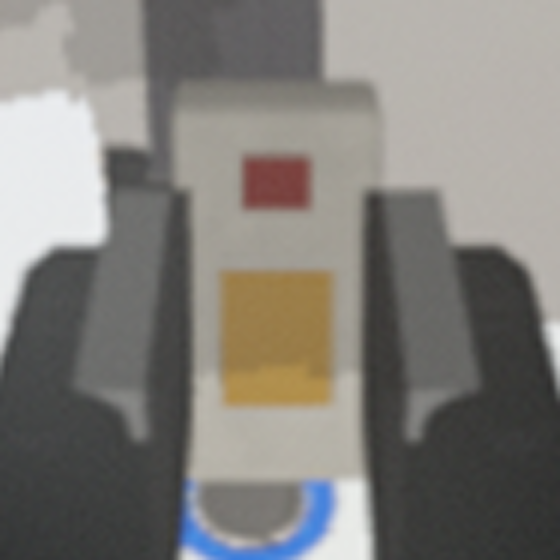

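Comparing the held chip with the nest in the same image gives a TCP target of about (0.435, 0.2327). Lowering partway and rechecking.

>>> step_arm([
  {"delta_rot":[0,0.1,1.2],"travel":[-0.2,-0.6,-1.5],"claw":0.8},
  {"delta_rot":[0,0,0],"travel":[0,0,-1.5],"claw":0.8},
  {"delta_rot":[0,0,0],"travel":[0,0,-0.8],"claw":0.8},
  {"delta_rot":[0,0,0],"travel":[0,0,0],"claw":0.8},
])

```text
time: 7.72
ee_pos: [0.4382, 0.235, 0.0852]
ee_rot: [3.135, -0.006, 1.371]
force: [0.1, 0.7, -0.9]
width: 0.179
```

```bash
python3 go.py 0.4347 0.2327 0.06 78.7;python3 look.py w11; python3 rect.py w11 r11 0.4365 0.2345 0.045 -11.3 45;python3 go.py 0.4347 0.2327 0.06 78.7
```

```text
t 7.72 travel cm [-0.35 -0.23 -2.52] rot [-0.24  0.42  0.17] pos [0.4382 0.235  0.0852] F [ 0.1  0.7 -0.9] w 0.179
7.72 [0.4382 0.235  0.0852] [179.63  -0.32  78.53] 0.179 [ 0.1  0.7 -0.9]
cam [0.366 0.25  0.228] [ 0.29 -0.05 -0.95]
t 7.77 travel cm [-0.4  -0.26 -2.6 ] rot [-0.27  0.48  0.16] pos [0.4387 0.2353 0.086 ] F [-0.2  0.  -0.6] w 0.174
```

View pics/r11.png

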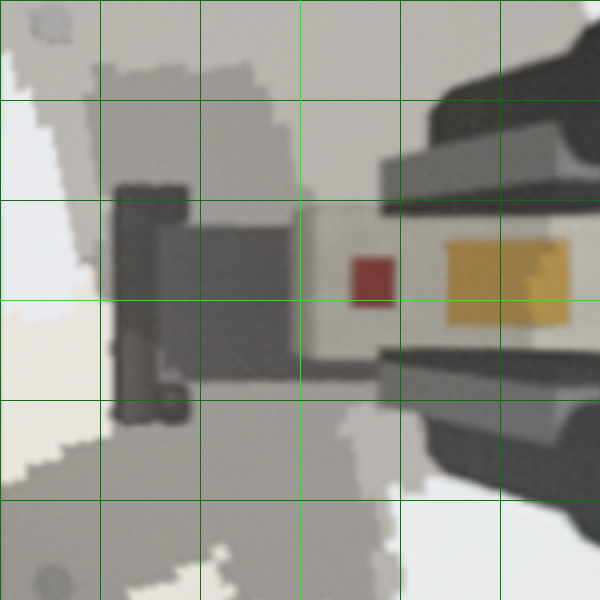

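View pics/w11.png

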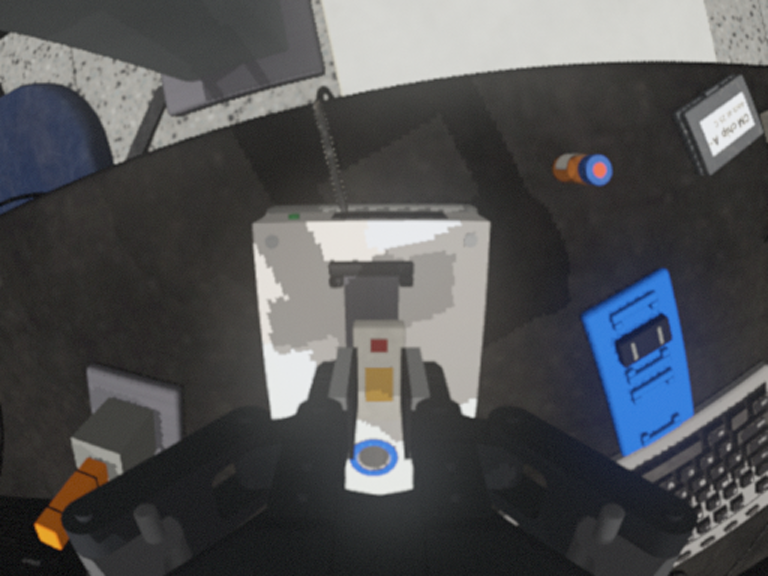

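```bash
python3 - <<'E'
from h import *
a=cv2.imread('pics/w11.png')[300:490,310:450];cv2.imwrite('pics/w11z.png',cv2.resize(a,None,fx=4,fy=4,interpolation=cv2.INTER_CUBIC)[:600*2])
c=np.load('pics/w11.npz')
g=lambda u,v,z:atz(c,(u+.5)/1.5-.5,(v+.5)/1.5-.5,z,True).round(4)
print('ap',g(373.5,456.5,.045))
E
```

```text
ap [0.5098 0.2196 0.045 ]
```

View pics/w11z.png

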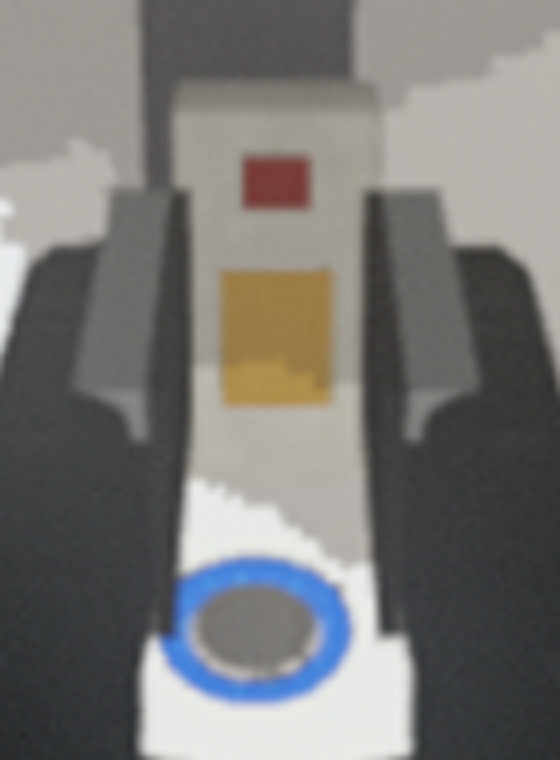

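```bash
python3 - <<'E'
from h import *
c=np.load('pics/w11.npz')
g=lambda u,v,z:atz(c,(u+.5)/1.5-.5,(v+.5)/1.5-.5,z,True)
z=.0852+.002
a,b=g(353,326.5,z),g(405.7,326.5,z);f=g(379.7,420,z)
print(a,b,f,np.linalg.norm(a-b),'ctr',((a+b)/2+f)/2,np.linalg.norm((a+b)/2-f))
E
```

```text
[0.42019229 0.23132713 0.0872    ] [0.42381372 0.24890815 0.0872    ] [0.45947419 0.23265998 0.0872    ] 0.017950122785354777 ctr [0.4407386  0.23638881 0.0872    ] 0.0382061030869958
```

>>> step_arm([
  {"delta_rot":[-0.2,0.4,0.2],"travel":[-0.48,-0.28,-0.5],"claw":0.8},
  {"delta_rot":[0,0,0],"travel":[0,0,-0.6],"claw":0.8},
  {"delta_rot":[0,0,0],"travel":[0,0,0],"claw":0.8},
])

```text
time: 8.02
ee_pos: [0.4352, 0.2336, 0.0763]
ee_rot: [3.138, -0.003, 1.375]
force: [-0.1, -0.6, -0.1]
width: 0.178
```

```bash
python3 look.py w12; python3 rect.py w12 r12 0.4364 0.2340 0.045 -11.3 45;python3 go.py 0.4339 0.2326 0.06 78.7
```

```text
8.02 [0.4352 0.2336 0.0763] [ 1.7981e+02 -1.6000e-01  7.8780e+01] 0.178 [-0.1 -0.6 -0.1]
cam [0.363 0.249 0.219] [ 0.29 -0.05 -0.96]
t 8.07 travel cm [-0.15 -0.11 -1.68] rot [-0.13  0.24 -0.08] pos [0.4354 0.2337 0.0768] F [-0.4 -0.  -0.1] w 0.171
```

View pics/r12.png

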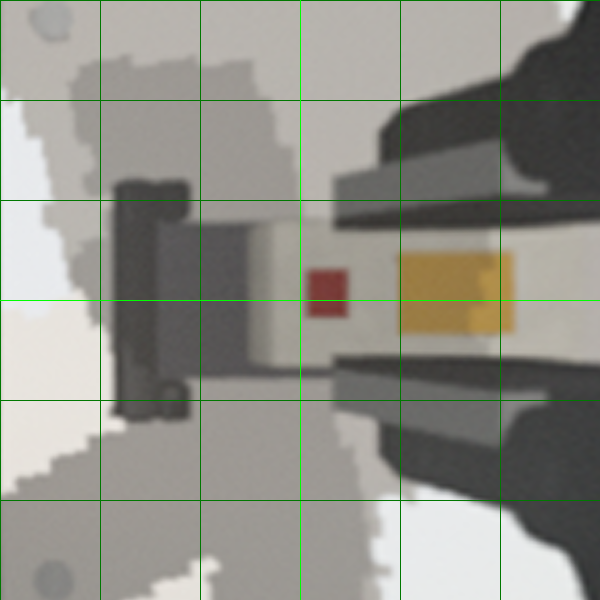

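>>> step_arm([
  {"delta_rot":[-0.1,0.2,0],"travel":[-0.15,-0.11,-0.7],"claw":0.8},
  {"delta_rot":[0,0,0],"travel":[0,0,-0.6],"claw":0.8},
  {"delta_rot":[0,0,0],"travel":[0,0,0],"claw":0.8},
])

```text
time: 8.32
ee_pos: [0.4346, 0.2329, 0.0638]
ee_rot: [3.139, -0.002, 1.375]
force: [-0.7, 0.2, -0.7]
width: 0.175
```

```bash
python3 look.py w13; python3 rect.py w13 r13 0.4364 0.2340 0.05 -11.3 45;python3 go.py 0.4339 0.2326 0.0515 78.7
```

```text
8.32 [0.4346 0.2329 0.0638] [ 1.7986e+02 -1.0000e-01  7.8780e+01] 0.175 [-0.7  0.2 -0.7]
cam [0.363 0.248 0.207] [ 0.29 -0.05 -0.96]
t 8.37 travel cm [-0.08 -0.03 -1.27] rot [-0.07  0.17 -0.09] pos [0.4347 0.2329 0.0642] F [0.9 0.4 0.4] w 0.176
```

View pics/r13.png

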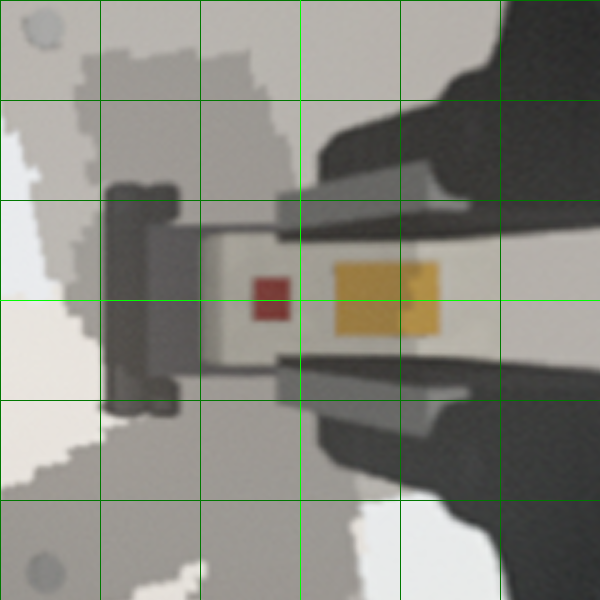

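>>> step_arm([
  {"delta_rot":[-0.1,0.2,-0.1],"travel":[-0.17,0,-0.5],"claw":0.8},
  {"delta_rot":[0,0,0],"travel":[0,0,-0.25],"claw":0.8},
  {"delta_rot":[0,0,0],"travel":[0,0,0],"claw":0.8},
])

```text
time: 8.62
ee_pos: [0.4331, 0.233, 0.0561]
ee_rot: [-3.141, 0.001, 1.373]
force: [0.3, 0.5, 0.4]
width: 0.172
```

```bash
python3 look.py w14; python3 rect.py w14 r14 0.4364 0.2340 0.053 -11.3 45;python3 go.py 0.433 0.2328 0.0515 78.7
```

```text
8.62 [0.4331 0.233  0.0561] [-1.7998e+02  3.0000e-02  7.8660e+01] 0.172 [0.3 0.5 0.4]
cam [0.362 0.249 0.199] [ 0.28 -0.06 -0.96]
t 8.67 travel cm [-0.01 -0.02 -0.47] rot [ 0.03 -0.03  0.04] pos [0.4331 0.233  0.0562] F [ 0.2 -0.  -0.9] w 0.175
```

View pics/r14.png

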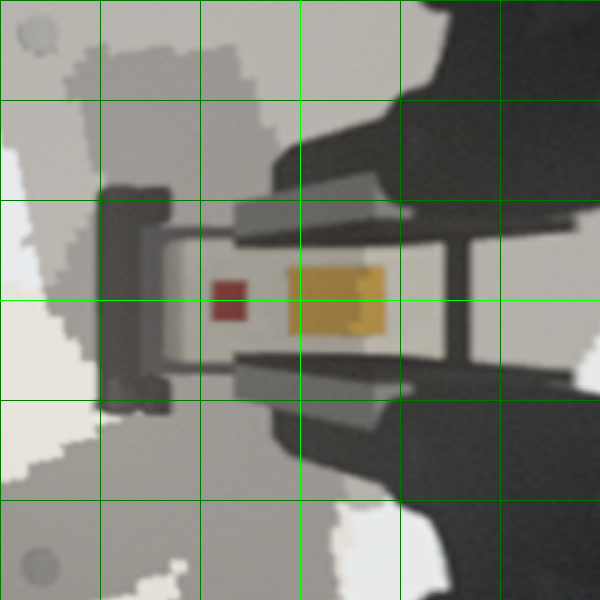

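>>> step_arm([
  {"delta_rot":[0,0,0],"travel":[0,0,-0.3],"claw":0.8},
  {"delta_rot":[0,0,0],"travel":[0,0,-0.1],"claw":0.8},
  {"delta_rot":[0,0,0],"travel":[0,0,0],"claw":0.8},
])

```text
time: 8.92
ee_pos: [0.4333, 0.2331, 0.052]
ee_rot: [-3.142, 0.0, 1.373]
force: [-0.6, 0.3, -1.3]
width: 0.174
```

```bash
python3 go.py 0.433 0.2328 0.0510 78.7; python3 look.py w15; python3 rect.py w15 r15 0.4364 0.2340 0.053 -11.3 45
```

```text
t 8.92 travel cm [-0.03 -0.03 -0.1 ] rot [ 0.02 -0.01  0.04] pos [0.4333 0.2331 0.052 ] F [-0.6  0.3 -1.3] w 0.174
8.92 [0.4333 0.2331 0.052 ] [-1.800e+02  2.000e-02  7.866e+01] 0.174 [-0.6  0.3 -1.3]
cam [0.362 0.249 0.195] [ 0.29 -0.06 -0.96]
```

View pics/r15.png

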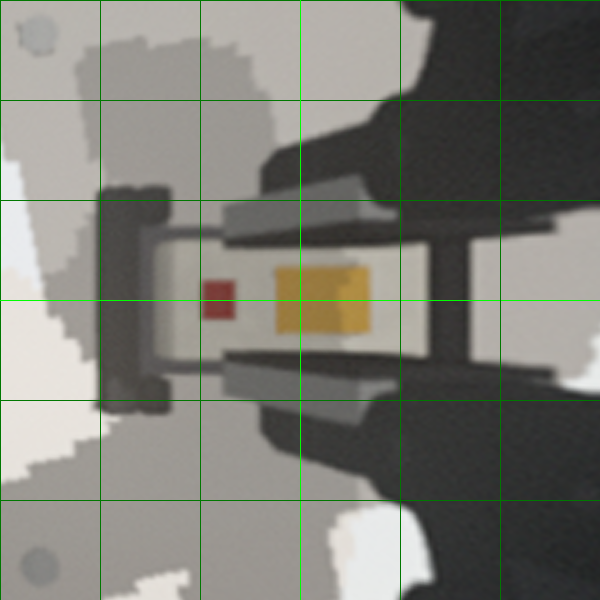

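The chip sits between the nest guides with about 3 mm at each end. Lowering the last millimetre and releasing.

>>> step_arm([
  {"delta_rot":[0,0,0],"travel":[0,0,-0.08],"claw":0.8},
  {"delta_rot":[0,0,0],"travel":[0,0,-0.05],"claw":0.8},
])

```text
time: 9.13
ee_pos: [0.4335, 0.2331, 0.051]
ee_rot: [3.141, 0.0, 1.373]
force: [0.4, -0.5, -0.6]
width: 0.17
```

```bash
python3 go.py 0.433 0.2328 0.0510 78.7
```

```text
t 9.13 travel cm [-0.05 -0.03  0.  ] rot [0.01 0.03 0.04] pos [0.4335 0.2331 0.051 ] F [ 0.4 -0.5 -0.6] w 0.17
```

>>> step_arm([
  {"delta_rot":[0,0,0],"travel":[0,0,-0.1],"claw":0.8},
  {"delta_rot":[0,0,0],"travel":[0,0,-0.03],"claw":0.8},
])

```text
time: 9.3
ee_pos: [0.4338, 0.2333, 0.051]
ee_rot: [3.141, 0.0, 1.373]
force: [-0.9, -0.5, -0.2]
width: 0.179
```

>>> step_arm([
  {"delta_rot":[0,0,0],"travel":[0,0,-0.15],"claw":0.8},
  {"delta_rot":[0,0,0],"travel":[0,0,-0.02],"claw":2.4},
  {"delta_rot":[0,0,0],"travel":[0,0,0],"claw":2.6},
  {"delta_rot":[0,0,0],"travel":[0,0,0],"claw":3},
])

```text
time: 9.63
ee_pos: [0.4347, 0.2336, 0.051]
ee_rot: [3.14, -0.0, 1.373]
force: [1.2, -1.4, -0.3]
width: 0.348
```

```bash
python3 look.py w16; python3 rect.py w16 r16 0.4364 0.2340 0.053 -11.3 45
```

```text
9.63 [0.4347 0.2336 0.051 ] [ 1.7992e+02 -2.0000e-02  7.8670e+01] 0.348 [ 1.2 -1.4 -0.3]
cam [0.363 0.249 0.194] [ 0.29 -0.06 -0.96]
```

View pics/r16.png

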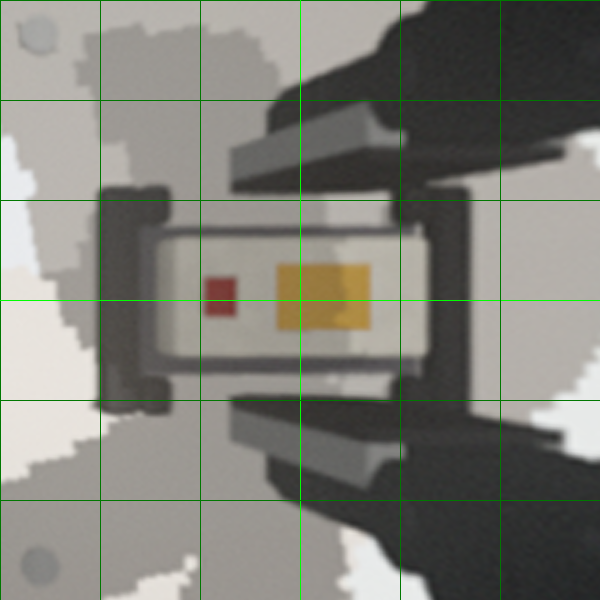

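The chip is seated flat, gold window up, between both guides, and the fingers are clear. Lifting and moving to the stylus.

>>> step_arm([
  {"delta_rot":[0,0,0],"travel":[0,0,2],"claw":3.2},
  {"delta_rot":[0,0,0],"travel":[0,0,3],"claw":4},
  {"delta_rot":[0,0,0],"travel":[0,-0.5,3.5],"claw":4},
  {"delta_rot":[0,0,-2],"travel":[0.5,-2,3],"claw":4},
  {"delta_rot":[0,0,-3],"travel":[0.8,-3,1],"claw":4},
  {"delta_rot":[0,0,-3],"travel":[0.8,-3,0],"claw":4},
  {"delta_rot":[0,0,-2],"travel":[0.8,-3,0],"claw":4},
  {"delta_rot":[0,0,0],"travel":[0.8,-3,0],"claw":4},
  {"delta_rot":[0,0,0],"travel":[0.5,-2,0],"claw":4},
  {"delta_rot":[0,0,0],"travel":[0,0,0],"claw":4},
])

```text
time: 10.52
ee_pos: [0.4744, 0.061, 0.1801]
ee_rot: [3.14, 0.001, 1.196]
force: [0.0, -0.1, 0.0]
width: 0.469
```

```bash
python3 look.py w17 beaker stylus_center; python3 rect.py w17 r17 0.489 0.059 0.058 -22 60; python3 go.py .489 .059 .15 68
```

```text
10.52 [0.4744 0.061  0.1801] [1.7993e+02 6.0000e-02 6.8500e+01] 0.469 [ 0.  -0.1  0. ]
cam [0.406 0.09  0.323] [ 0.27 -0.11 -0.96]
beaker [(0.59, array([425.5, 455.1])), (0.55, array([602.9, 132.3]))]
stylus_center [(0.56, array([381.6, 320.5]))]
t 10.67 travel cm [ 1.56 -0.52 -2.96] rot [-0.02 -0.05 -0.71] pos [0.4734 0.0642 0.1796] F [ 0.2  0.2 -0.3] w 0.466
```

View pics/w17.png

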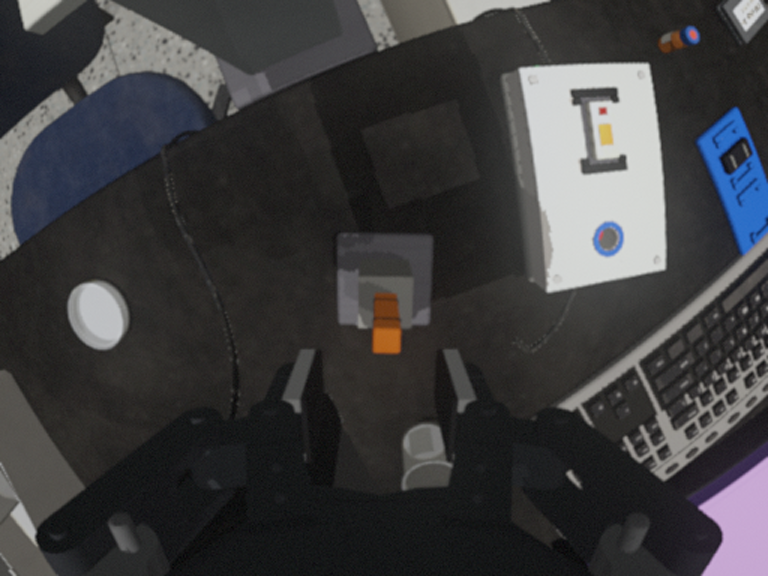

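View pics/r17.png

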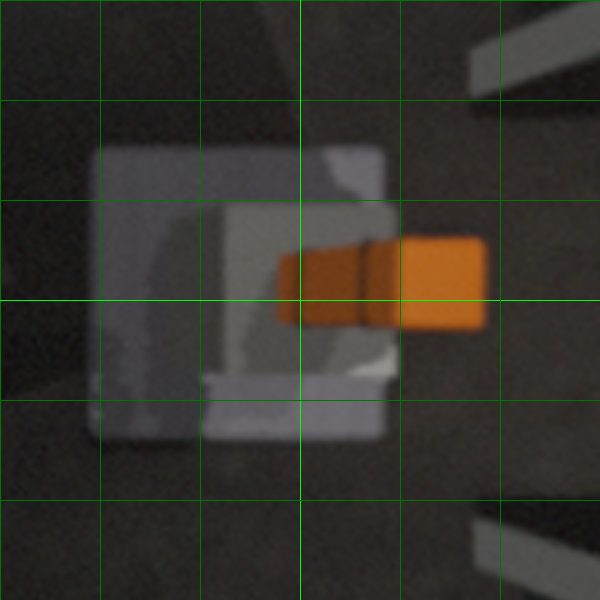

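```bash
python3 - <<'E'
from h import *
c=np.load('pics/w17.npz')
g=lambda u,v,z:atz(c,(u+.5)/1.5-.5,(v+.5)/1.5-.5,z,True).round(4)
print('beaker base',g(423,440,0),'top',g(428,478,.06),'handle top ctr',g(387,337,.118), 'nest chip',g(604,132,.05))
E
python3 go.py .491 .0595 .15 68
```

```text
beaker base [0.6433 0.0384 0.    ] top [0.6363 0.0396 0.06  ] handle top ctr [0.4897 0.0612 0.118 ] nest chip [0.4384 0.2356 0.05  ]
t 10.67 travel cm [ 1.76 -0.47 -2.96] rot [-0.02 -0.05 -0.71] pos [0.4734 0.0642 0.1796] F [ 0.2  0.2 -0.3] w 0.466
```

The beaker is at about (0.64, 0.04), well clear. The stylus handle is at about (0.4905, 0.060), with its flats at yaw -22°/68°. Centring above it.

>>> step_arm([
  {"delta_rot":[0,0,-0.5],"travel":[1.7,-0.4,-1.5],"claw":4},
  {"delta_rot":[0,0,0],"travel":[0,0,-1],"claw":4},
  {"delta_rot":[0,0,0],"travel":[0,0,0],"claw":4},
])

```text
time: 10.92
ee_pos: [0.4901, 0.0637, 0.1539]
ee_rot: [-3.14, -0.001, 1.195]
force: [-0.5, 0.1, -0.3]
width: 0.468
```

```bash
python3 look.py w18; python3 rect.py w18 r18 0.4905 0.060 0.118 -22 45; python3 go.py .4905 .0598 .13 68
```

```text
10.92 [0.4901 0.0637 0.1539] [-1.7994e+02 -8.0000e-02  6.8460e+01] 0.468 [-0.5  0.1 -0.3]
cam [0.422 0.092 0.297] [ 0.27 -0.1  -0.96]
t 10.97 travel cm [ 0.02 -0.39 -2.46] rot [-0.1   0.02 -0.46] pos [0.4903 0.0637 0.1546] F [0.2 0.4 0.2] w 0.465
```

View pics/w18.png

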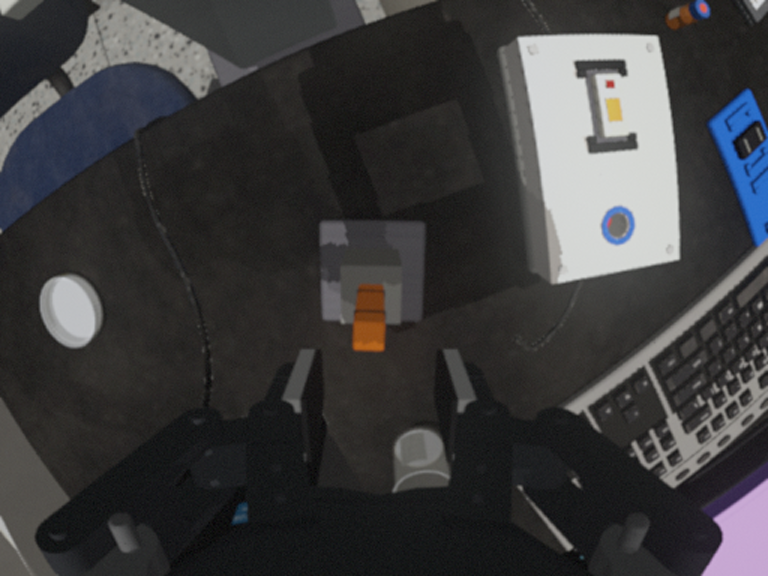

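View pics/r18.png

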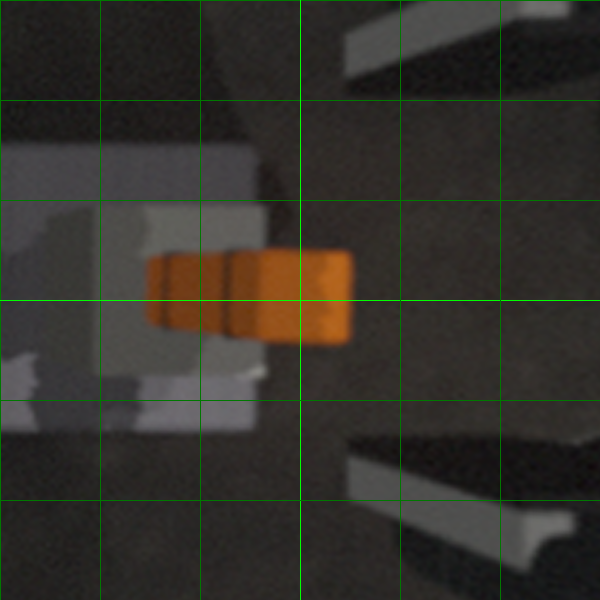

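>>> step_arm([
  {"delta_rot":[-0.1,0,-0.5],"travel":[0.05,-0.48,-1],"claw":4},
  {"delta_rot":[0,0,0],"travel":[0,0,-1.2],"claw":4},
  {"delta_rot":[0,0,0],"travel":[0,0,0],"claw":4},
])

```text
time: 11.22
ee_pos: [0.4901, 0.0605, 0.1316]
ee_rot: [3.14, -0.001, 1.189]
force: [-0.1, -0.7, 0.0]
width: 0.469
```

```bash
python3 look.py w19; python3 rect.py w19 r19 0.4905 0.060 0.118 -22 45; python3 go.py .4908 .059 .069 68
```

```text
11.22 [0.4901 0.0605 0.1316] [ 1.7992e+02 -4.0000e-02  6.8120e+01] 0.469 [-0.1 -0.7  0. ]
cam [0.422 0.089 0.275] [ 0.27 -0.11 -0.96]
t 11.27 travel cm [ 0.03 -0.15 -6.36] rot [-0.    0.14 -0.12] pos [0.4905 0.0605 0.1326] F [ 0.  -0.8 -0.5] w 0.47
```

View pics/r19.png

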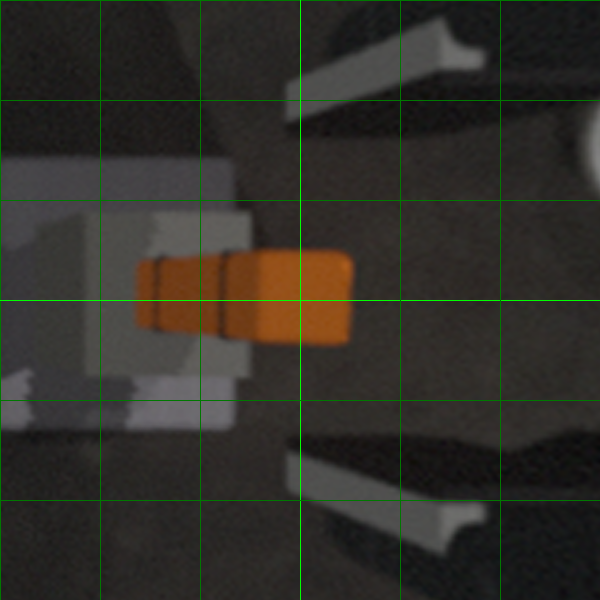

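>>> step_arm([
  {"delta_rot":[0,0.1,0],"travel":[0,-0.14,-1.5],"claw":4},
  {"delta_rot":[0,0,0],"travel":[0,0,-1.5],"claw":4},
  {"delta_rot":[0,0,0],"travel":[0,0,0],"claw":4},
])

```text
time: 11.52
ee_pos: [0.4912, 0.0594, 0.1033]
ee_rot: [3.138, -0.002, 1.189]
force: [-0.7, -0.2, 0.3]
width: 0.471
```

```bash
python3 look.py w20; python3 rect.py w20 r20 0.4905 0.060 0.11 -22 45; python3 go.py .4908 .059 .069 68
```

```text
11.52 [0.4912 0.0594 0.1033] [ 1.7979e+02 -9.0000e-02  6.8150e+01] 0.471 [-0.7 -0.2  0.3]
cam [0.423 0.088 0.246] [ 0.27 -0.11 -0.96]
t 11.57 travel cm [-0.11 -0.03 -3.57] rot [ 0.    0.32 -0.15] pos [0.4919 0.0593 0.1047] F [ 0.4 -0.3 -0.6] w 0.461
```

View pics/r20.png

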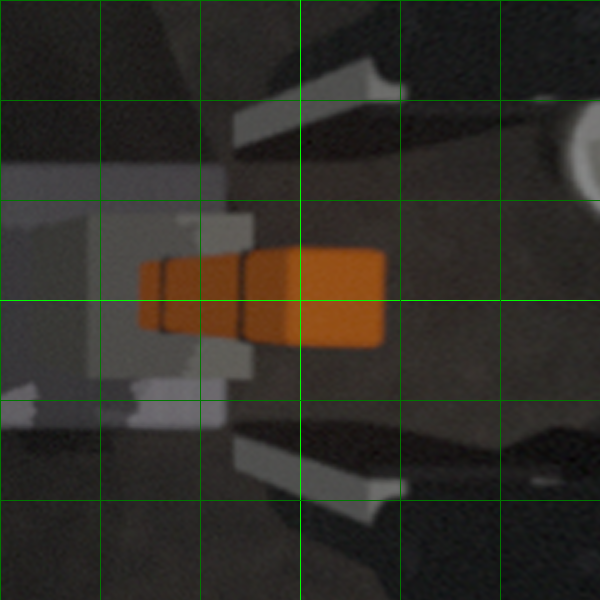

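>>> step_arm([
  {"delta_rot":[0,0.3,-0.1],"travel":[-0.12,-0.03,-1.2],"claw":4},
  {"delta_rot":[0,0,0],"travel":[0,0,-1.2],"claw":4},
  {"delta_rot":[0,0,0],"travel":[0,0,-0.6],"claw":3.2},
  {"delta_rot":[0,0,0],"travel":[0,0,0],"claw":3},
])

```text
time: 11.9
ee_pos: [0.4925, 0.0591, 0.0752]
ee_rot: [3.137, -0.002, 1.188]
force: [-0.7, -0.9, 0.5]
width: 0.352
```

```bash
python3 look.py w21; python3 rect.py w21 r21 0.4905 0.060 0.075 -22 45; python3 go.py .4908 .059 .069 68
```

```text
11.9 [0.4925 0.0591 0.0752] [ 1.7972e+02 -1.1000e-01  6.8050e+01] 0.352 [-0.7 -0.9  0.5]
cam [0.424 0.088 0.218] [ 0.27 -0.11 -0.96]
t 11.95 travel cm [-0.19 -0.   -0.66] rot [ 0.01  0.32 -0.04] pos [0.4927 0.059  0.0756] F [-0.5 -0.2  0.5] w 0.35
```

View pics/r21.png

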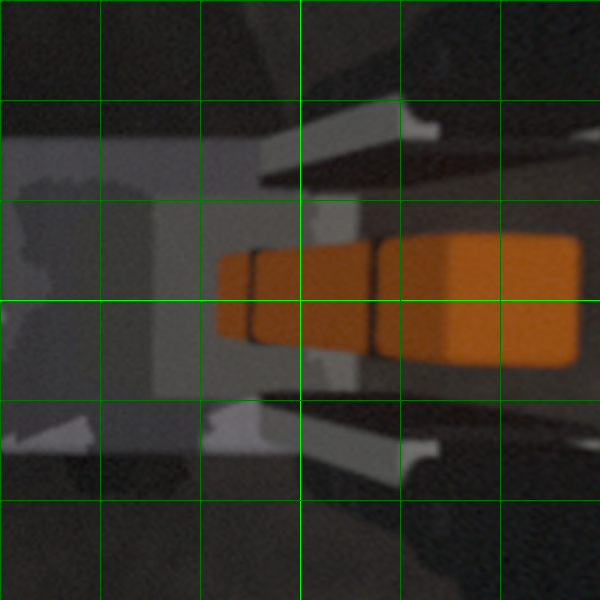

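>>> step_arm([
  {"delta_rot":[0,0.3,0],"travel":[-0.2,0,-0.5],"claw":3},
  {"delta_rot":[0,0,0],"travel":[0,0,0],"claw":3},
])

```text
time: 12.12
ee_pos: [0.4909, 0.059, 0.0706]
ee_rot: [3.141, 0.0, 1.188]
force: [0.3, 0.4, -0.4]
width: 0.351
```

```bash
python3 go.py .4908 .059 .069 68
```

```text
t 12.12 travel cm [-0.01 -0.   -0.16] rot [ 0.01  0.02 -0.05] pos [0.4909 0.059  0.0706] F [ 0.3  0.4 -0.4] w 0.351
```

>>> step_arm([
  {"delta_rot":[0,0,0],"travel":[0,0,-0.1],"claw":1.5},
  {"delta_rot":[0,0,0],"travel":[0,0,0],"claw":0.6},
  {"delta_rot":[0,0,0],"travel":[0,0,0],"claw":0.6},
  {"delta_rot":[0,0,0],"travel":[0,0,0],"claw":0.6},
  {"delta_rot":[0,0,0],"travel":[0,0,0],"claw":0.6},
  {"delta_rot":[0,0,0],"travel":[0,0,0],"claw":0.6},
])

```text
time: 12.62
ee_pos: [0.4918, 0.059, 0.0707]
ee_rot: [3.139, -0.001, 1.188]
force: [-0.3, 0.2, -0.3]
width: 0.154
```

```bash
python3 go.py .4908 .059 .069 68
```

```text
t 12.62 travel cm [-0.1  -0.   -0.17] rot [ 0.01  0.15 -0.05] pos [0.4918 0.059  0.0707] F [-0.3  0.2 -0.3] w 0.154
```

>>> step_arm([
  {"delta_rot":[0,0.1,0],"travel":[0,0,0.8],"claw":0.6},
  {"delta_rot":[0,0,0],"travel":[0,0,1.2],"claw":0.6},
  {"delta_rot":[0,0,0],"travel":[0,0,1.4],"claw":0.6},
  {"delta_rot":[0,0,0],"travel":[0,0,1.4],"claw":0.6},
  {"delta_rot":[0,0,0],"travel":[0,0,1.4],"claw":0.6},
  {"delta_rot":[0,0,0],"travel":[0,0,1.4],"claw":0.6},
  {"delta_rot":[0,0,0],"travel":[0,0,0],"claw":0.6},
])

```text
time: 13.2
ee_pos: [0.4923, 0.0588, 0.1555]
ee_rot: [3.137, -0.001, 1.188]
force: [1.2, 0.1, 0.1]
width: 0.155
```

```bash
python3 look.py w22; python3 go.py .4908 .059 .15 68; python3 - <<'E'
from rig import env
import cv2
im=env.get_image('side');cv2.imwrite('pics/side1.png',cv2.resize(im[100:300,130:330,::-1],None,fx=3,fy=3,interpolation=cv2.INTER_CUBIC))
E
```

```text
13.2 [0.4923 0.0588 0.1555] [ 1.7976e+02 -5.0000e-02  6.8050e+01] 0.155 [1.2 0.1 0.1]
cam [0.424 0.088 0.298] [ 0.27 -0.11 -0.96]
t 13.25 travel cm [-0.1   0.02 -0.42] rot [ 0.04  0.17 -0.05] pos [0.4918 0.0588 0.1542] F [ 0.2 -0.1 -0.2] w 0.154
```

View pics/w22.png

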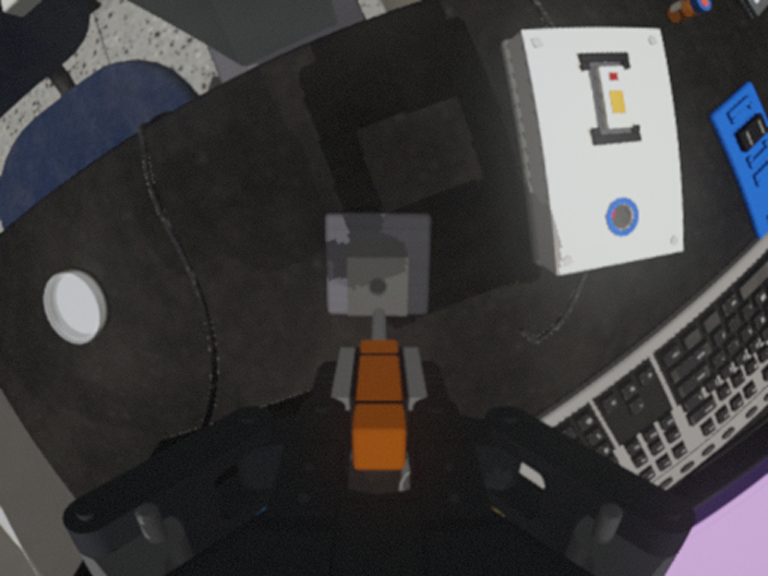

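View pics/side1.png

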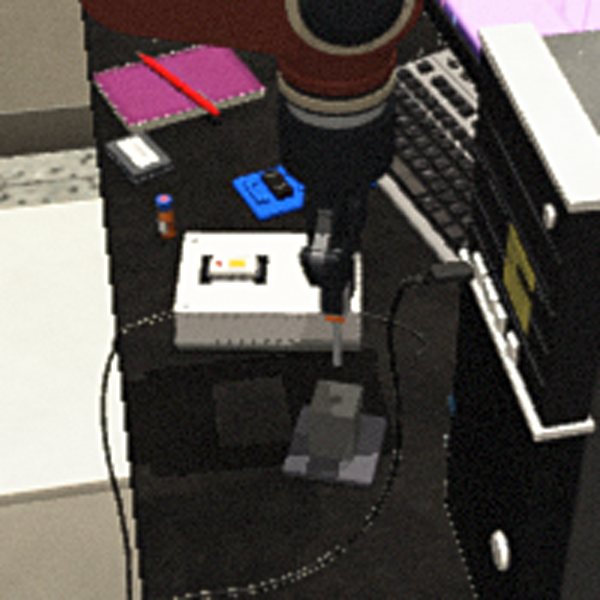

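The stylus is out and upright, with its tip at about (379,312). Moving over the aperture.

>>> step_arm([
  {"delta_rot":[0,0.1,0],"travel":[0.2,1.5,0],"claw":0.6},
  {"delta_rot":[0,0,0],"travel":[0.3,2.5,0],"claw":0.6},
  {"delta_rot":[0,0,0],"travel":[0.3,2.5,0],"claw":0.6},
  {"delta_rot":[0,0,0],"travel":[0.3,2.5,0],"claw":0.6},
  {"delta_rot":[0,0,0],"travel":[0.3,2.5,-0.5],"claw":0.6},
  {"delta_rot":[0,0,0],"travel":[0.2,2.2,-1],"claw":0.6},
  {"delta_rot":[0,0,0],"travel":[0,1.2,-1],"claw":0.6},
  {"delta_rot":[0,0,0],"travel":[0,0,0],"claw":0.6},
])

```text
time: 13.97
ee_pos: [0.5022, 0.2121, 0.1189]
ee_rot: [-3.131, 0.008, 1.183]
force: [0.3, -0.4, -1.0]
width: 0.156
```

```bash
python3 look.py w23; python3 go.py .5074 .2184 .121 68
```

```text
13.97 [0.5022 0.2121 0.1189] [-179.41    0.46   67.8 ] 0.156 [ 0.3 -0.4 -1. ]
cam [0.436 0.242 0.263] [ 0.26 -0.11 -0.96]
t 14.02 travel cm [0.49 0.71 0.15] rot [ 0.23 -0.69  0.23] pos [0.5025 0.2113 0.1195] F [-0.5  0.3  0.1] w 0.156
```

View pics/w23.png

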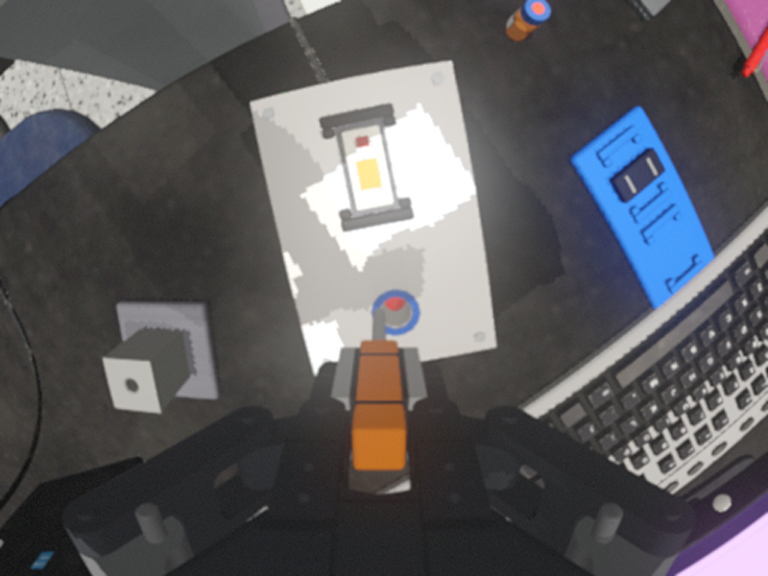

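```bash
python3 - <<'E'
from h import *
c=np.load('pics/w23.npz')
a=cv2.imread('pics/w23.png')[260:380,320:460];cv2.imwrite('pics/w23z.png',cv2.resize(a,None,fx=5,fy=5,interpolation=cv2.INTER_CUBIC))
E

```

```text
(no output)
```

View pics/w23z.png

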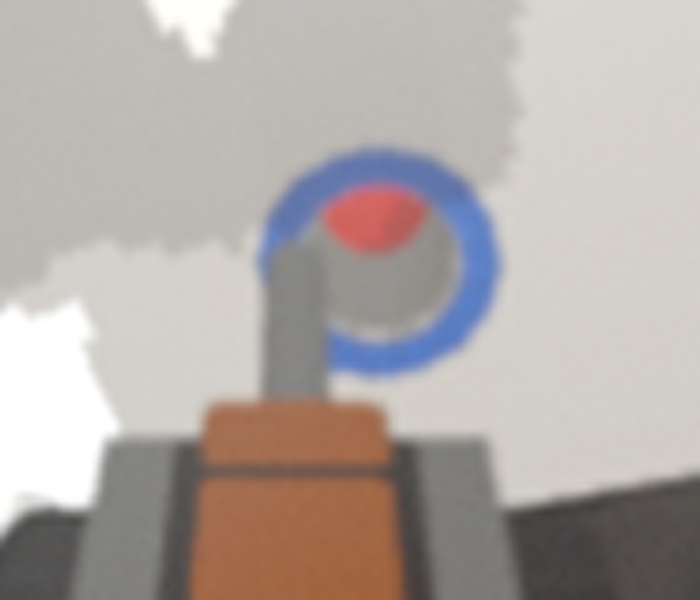

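```bash
cat > tip.py <<'E'
import sys
from h import *
n=sys.argv[1];tx,ty,hx,hy,zt=map(float,sys.argv[2:7])  # in the 1.5x picture
c=np.load(f'pics/{n}.npz')
g=lambda u,v,z:atz(c,(u+.5)/1.5-.5,(v+.5)/1.5-.5,z,True)
t=g(tx,ty,zt);h=g(hx,hy,.045)
print('tip',t.round(4),'hole',h.round(4),'travel cm',((h-t)*100).round(2))
E
python3 tip.py w23 $(python3 -c "print(320+298/5,260+265/5,320+381/5,260+262/5,.1189-.0607)")
python3 -c "
from h import *
c=np.load('pics/w23.npz');p=np.array([.5022,.2121,.1189]);Rm=R.from_euler('xyz',[-179.41,.46,67.8],degrees=True).as_matrix()
q=p+Rm[:,2]*.0607;print('FK tip',q,(proj(c,q,True)+.5)*1.5-.5)"
```

```text
tip [0.503  0.2136 0.0582] hole [0.5102 0.2198 0.045 ] travel cm [ 0.72  0.63 -1.32]
FK tip [0.50143717 0.21188499 0.05820517] [375.1691166  311.41596881]
```

```bash
python3 go.py .5085 .2183 .118 68
```

```text
t 14.02 travel cm [ 0.6   0.7  -0.15] rot [ 0.23 -0.69  0.23] pos [0.5025 0.2113 0.1195] F [-0.5  0.3  0.1] w 0.156
```

>>> step_arm([
  {"delta_rot":[0.2,-0.7,0.2],"travel":[0.6,0.7,0],"claw":0.6},
  {"delta_rot":[0,0,0],"travel":[0,0,0],"claw":0.6},
  {"delta_rot":[0,0,0],"travel":[0,0,0],"claw":0.6},
])

```text
time: 14.27
ee_pos: [0.5086, 0.2166, 0.1186]
ee_rot: [3.141, 0.002, 1.185]
force: [-0.5, -0.6, -1.2]
width: 0.157
```

```bash
python3 look.py w24; python3 go.py .5085 .2183 .115 68;python3 - <<'E'
import cv2
a=cv2.imread('pics/w24.png')[260:380,320:460];cv2.imwrite('pics/w24z.png',cv2.resize(a,None,fx=5,fy=5,interpolation=cv2.INTER_CUBIC))
E
```

```text
14.27 [0.5086 0.2166 0.1186] [1.7998e+02 1.1000e-01 6.7900e+01] 0.157 [-0.5 -0.6 -1.2]
cam [0.441 0.246 0.262] [ 0.27 -0.11 -0.96]
t 14.32 travel cm [-0.02  0.18 -0.38] rot [ 0.11 -0.    0.12] pos [0.5087 0.2165 0.1188] F [ 0.1 -0.5 -0.3] w 0.156
```

View pics/w24z.png

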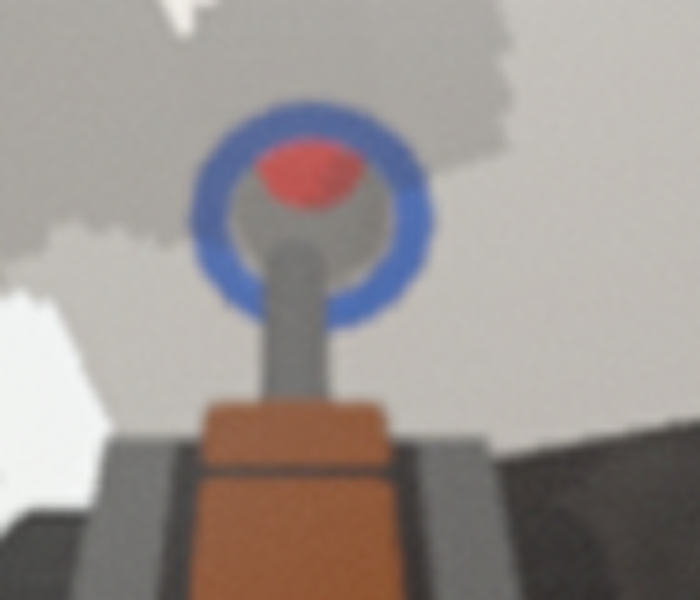

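```bash

python3 tip.py w24 $(python3 -c "print(320+297/5,260+265/5,320+312/5,260+216/5,.1186-.0607)")
```

```text
tip [0.5101 0.218  0.0579] hole [0.5101 0.2197 0.045 ] travel cm [-0.    0.17 -1.29]
```

>>> step_arm([
  {"delta_rot":[0.1,0,0.1],"travel":[0,0.17,-0.4],"claw":0.6},
  {"delta_rot":[0,0,0],"travel":[0,0,-0.6],"claw":0.6},
  {"delta_rot":[0,0,0],"travel":[0,0,0],"claw":0.6},
])

```text
time: 14.57
ee_pos: [0.5098, 0.2169, 0.1094]
ee_rot: [3.139, -0.001, 1.184]
force: [-2.0, -1.0, -0.6]
width: 0.157
```

```bash
python3 look.py w25; python3 go.py .5087 .2183 .0857 68;python3 - <<'E'
import cv2
a=cv2.imread('pics/w25.png')[260:380,320:460];cv2.imwrite('pics/w25z.png',cv2.resize(a,None,fx=5,fy=5,interpolation=cv2.INTER_CUBIC))
E
```

```text
14.57 [0.5098 0.2169 0.1094] [ 1.7988e+02 -8.0000e-02  6.7850e+01] 0.157 [-2.  -1.  -0.6]
cam [0.442 0.246 0.252] [ 0.27 -0.11 -0.96]
t 14.62 travel cm [-0.14  0.13 -2.43] rot [-0.04  0.18  0.15] pos [0.5101 0.217  0.11  ] F [ 0.  -0.3 -0.4] w 0.157
```

View pics/w25z.png

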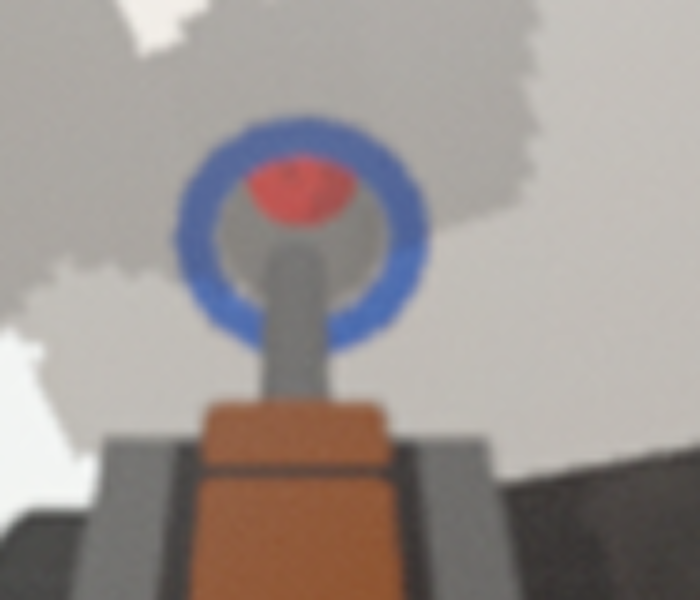

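>>> step_arm([
  {"delta_rot":[0,0.2,0.1],"travel":[-0.14,0.13,-0.3],"claw":0.6},
  {"delta_rot":[0,0,0],"travel":[0,0,0],"claw":0.6},
])

```text
time: 14.78
ee_pos: [0.5087, 0.2181, 0.1068]
ee_rot: [-3.141, -0.0, 1.185]
force: [-0.2, 0.1, -0.3]
width: 0.154
```

```bash
python3 look.py w26; python3 go.py .5087 .2183 .0857 68;python3 - <<'E'
import cv2
a=cv2.imread('pics/w26.png')[260:380,320:460];cv2.imwrite('pics/w26z.png',cv2.resize(a,None,fx=5,fy=5,interpolation=cv2.INTER_CUBIC))
E
```

```text
14.78 [0.5087 0.2181 0.1068] [-1.7996e+02 -3.0000e-02  6.7920e+01] 0.154 [-0.2  0.1 -0.3]
cam [0.441 0.247 0.25 ] [ 0.27 -0.11 -0.96]
t 14.83 travel cm [-0.03  0.02 -2.15] rot [-0.04  0.02  0.07] pos [0.509  0.2181 0.1072] F [ 0.1 -0.3 -0.4] w 0.154
```

View pics/w26z.png

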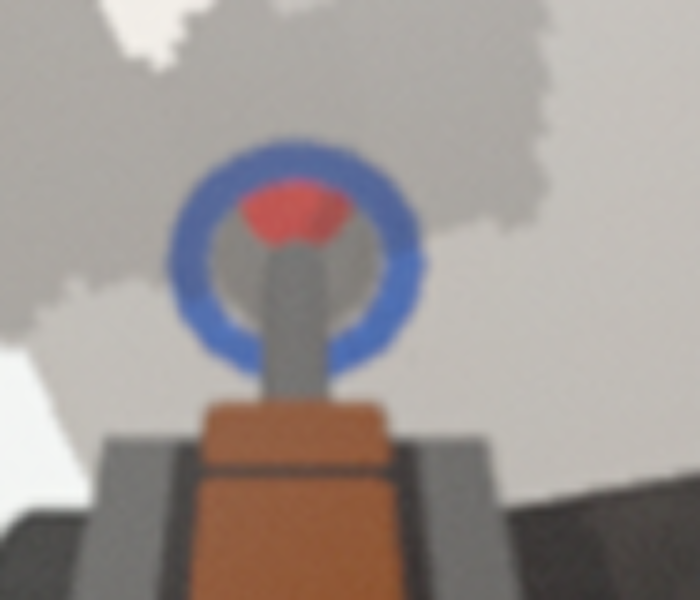

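The tip is centred on the ring (297,265 against 297,258) right at the mouth. Lowering it in.

>>> step_arm([
  {"delta_rot":[0,0,0],"travel":[-0.03,0.02,-0.6],"claw":0.6},
  {"delta_rot":[0,0,0],"travel":[0,0,-0.6],"claw":0.6},
  {"delta_rot":[0,0,0],"travel":[0,0,-0.3],"claw":0.6},
  {"delta_rot":[0,0,0],"travel":[0,0,0],"claw":0.6},
])

```text
time: 15.17
ee_pos: [0.5089, 0.2185, 0.0911]
ee_rot: [3.141, -0.001, 1.186]
force: [-0.4, 0.6, -0.9]
width: 0.157
```

```bash
python3 go.py .5087 .2183 .0857 68
```

```text
t 15.17 travel cm [-0.02 -0.02 -0.54] rot [-0.05  0.07  0.06] pos [0.5089 0.2185 0.0911] F [-0.4  0.6 -0.9] w 0.157
```

>>> step_arm([
  {"delta_rot":[0,0,0],"travel":[0,0,-0.4],"claw":0.6},
  {"delta_rot":[0,0,0],"travel":[0,0,-0.2],"claw":0.6},
  {"delta_rot":[0,0,0],"travel":[0,0,-0.1],"claw":0.6},
])

```text
time: 15.42
ee_pos: [0.5088, 0.2185, 0.0834]
ee_rot: [3.141, -0.001, 1.186]
force: [-1.0, -0.1, 1.9]
width: 0.151
```

>>> step_arm([
  {"delta_rot":[0,0,0],"travel":[0,0,-0.25],"claw":0.6},
])

```text
time: 15.5
ee_pos: [0.5089, 0.2186, 0.0813]
ee_rot: [3.141, -0.001, 1.186]
force: [-1.1, -0.5, 4.1]
width: 0.155
```

>>> step_arm([
  {"delta_rot":[0,0,0],"travel":[0,0,-0.25],"claw":0.6},
])

```text
time: 15.58
ee_pos: [0.5091, 0.2186, 0.0794]
ee_rot: [3.141, -0.001, 1.186]
force: [-3.9, -0.9, 15.4]
width: 0.155
```

The force rose from 4 N to 15 N as the button bottomed out. I'll keep a steady push and check that it holds.

>>> step_arm([
  {"delta_rot":[0,0,0],"travel":[0,0,-0.2],"claw":0.6},
])

```text
time: 15.67
ee_pos: [0.5095, 0.2187, 0.0792]
ee_rot: [3.141, -0.0, 1.186]
force: [-6.5, -1.6, 16.3]
width: 0.157
```

```bash
python3 look.py w27; python3 - <<'E'
from rig import env
import cv2
for n in ['scene','side']:
    im=env.get_image(n);cv2.imwrite(f'pics/{n}2.png',cv2.resize(im[100:300,130:330,::-1],None,fx=3,fy=3,interpolation=cv2.INTER_CUBIC))
    s=env.read_state();print(s['time'],s['ee_pos'].round(4),s['force'].round(1),round(s['width'],3))
E
```

```text
15.67 [0.5095 0.2187 0.0792] [ 1.7998e+02 -2.0000e-02  6.7960e+01] 0.157 [-6.5 -1.6 16.3]
cam [0.442 0.248 0.222] [ 0.27 -0.11 -0.96]
15.7667 [0.5094 0.2187 0.0794] [-3.8 -2.3 11.6] 0.157
15.8167 [0.5094 0.2187 0.0794] [-5.2 -1.6 11.6] 0.158
```

View pics/w27.png

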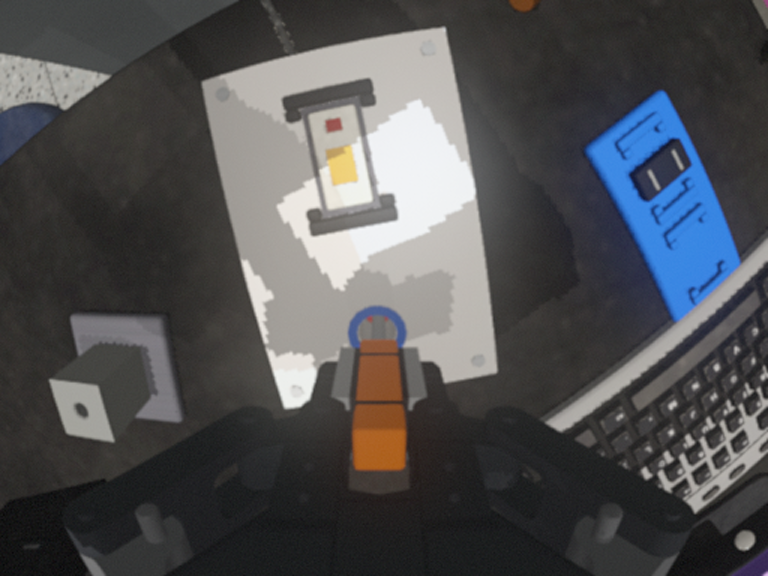

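View pics/side2.png

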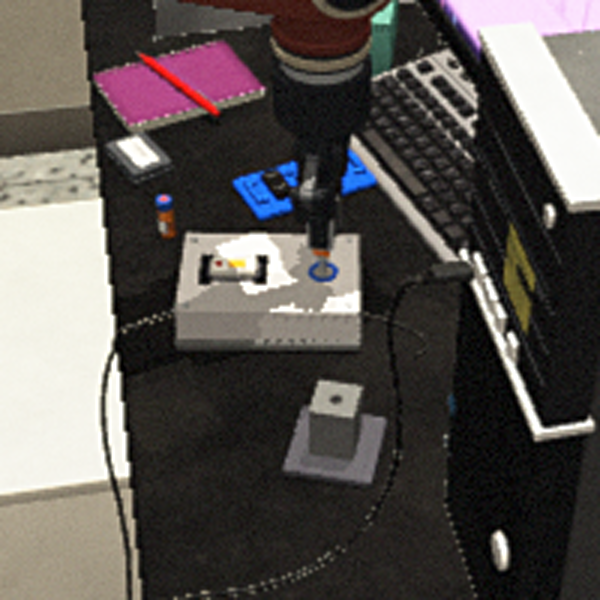

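>>> step_arm([
  {"delta_rot":[0,0,0],"travel":[-0.06,0,-0.28],"claw":0.6},
])

```text
time: 15.9
ee_pos: [0.5095, 0.2188, 0.0792]
ee_rot: [3.141, -0.0, 1.186]
force: [-5.1, -3.5, 17.3]
width: 0.161
```

```bash
python3 - <<'E'
from rig import env
import cv2
for i in range(4):
    im=env.get_image('wrist');s=env.read_state();print(s['time'],s['ee_pos'].round(4),s['force'].round(1),round(s['width'],3))
cv2.imwrite('pics/w28z.png',cv2.resize(im[170:270,200:310,::-1],None,fx=6,fy=6,interpolation=cv2.INTER_CUBIC))
E
```

```text
15.95 [0.5094 0.2188 0.0793] [-5.5 -3.  14.2] 0.155
16.0 [0.5094 0.2188 0.0793] [-6.4 -1.9 14.4] 0.159
16.05 [0.5094 0.2188 0.0793] [-5.8 -2.4 14.3] 0.157
16.1 [0.5094 0.2187 0.0793] [-6.  -2.7 13.1] 0.158
```

View pics/w28z.png

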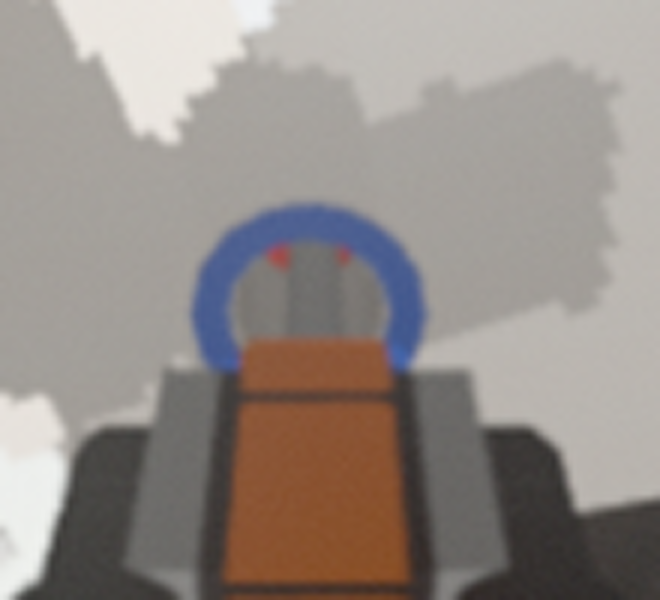

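The push holds steady at about 14 N with no further travel, so the button is on its stop. The shaft is centred in the hole, the chip is in the nest, and the bystanders I could see look untouched. Handing in.

```bash
python3 -c "
from rig import env
print(env.finish_job()); s=env.read_state(); print(s['time'],s['ee_pos'],s['force'],s['width'])"
```

```text
the job is handed in; nothing more can be done
None
the job is handed in; nothing more can be done
```

I moved the white chip from the tray into the reader's nest and released it. Then I took the stylus from its stand and handed the job in at about 16 s, with the stylus still gripped and pressing the button down.

- **Mismatch with the brief:** the images showed the chip lying across its pocket, not along the tray's y. I closed the fingers along the tray's long axis and gripped only the upper sides of the chip, above the guide cheeks. I then turned it about 62° to line it up with the nest.
- **Chip:** it lies flat in the nest, gold window up, with roughly 3 mm to spare at each end. The last wrist and side pictures still show it there.
- **Button:** the force rose from 2 N to 4 N and then to about 15 N as the button reached its stop. It held at 13–14 N, against 5 N for the spring at its stop, and an extra 3 N of push moved it only about 0.1 mm. The shaft shows centred in the hole.
- **Side force:** a sideways force of about 6 N remained on the tool, and one small correction did not remove it.
- **Other objects:** the blank is still in the tray and the vial still stands where it was. I last saw the petri dish and beaker standing just after the stylus was lifted or shortly before, and nothing came near them after that. They are not in the final pictures.
- **After hand-in:** the state could no longer be read, so I have no reading from the last second.

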